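# Put two sharpening stones back on their own holders and pack the worn one level

### The job

The two sharpening stones are on each other's holders: put the wide stone on the wide holder and the narrow stone on the narrow holder, each lying flat and centred between the end stops (the rubber mat is free for setting something down on the way). The narrow stone has worn thin, so lay the right plywood packing on its holder first, so that its face comes level with the face of the wide stone. Stones chip, so set them down rather than let them fall, and leave the chisel and the water bottle where they are.

Things in the scene. Friction and masses are not known exactly. Their poses are not given: they have to be found in the camera images.
- stone_wide_c (a point): Wide bench stone, a grey block 150 x 60 x 32 mm thick, about 0.6 kg. At the start it lies on the narrow holder, overhanging its sides by 10 mm. The point is its centre, half-way up; x runs along its length, y across its width, z up.
- stone_narrow_c (a point): Narrow bench stone, a buff block 150 x 40 x 17 mm thick, about 0.23 kg. At the start it lies on the wide holder, its face below the tops of the stops. The point is its centre, half-way up; x runs along its length, y across its width, z up.
- pack6_c (a point): Plywood packing piece, the longest and thinnest: 130 x 40 x 6 mm thick, lying flat and loose on the bench. The point is its centre, half-way up; x runs along its length, y across its width, z up.
- pack9_c (a point): Plywood packing piece, of middle length: 105 x 40 x 9 mm thick, lying flat and loose on the bench. The point is its centre, half-way up; x runs along its length, y across its width, z up.
- pack18_c (a point): Plywood packing piece, the shortest and thickest: 80 x 40 x 18 mm thick, lying flat and loose on the bench. The point is its centre, half-way up; x runs along its length, y across its width, z up.
- holder_wide_deck (a point): Wide stone holder, fixed to the bench: a plywood foot 190 x 94 x 8 mm carrying a flat wooden bed 60 mm wide whose top is 20 mm above the bench, with an upright wooden stop at each end (12 mm thick, 60 mm wide, 22 mm higher than the bed). 166 mm clear between the stops; the long sides are open. The point is the centre of the bed's top; x runs along the bed from stop to stop, z up.
- holder_narrow_deck (a point): Narrow stone holder, fixed to the bench: the same but for its width: foot 190 x 74 x 8 mm, bed 40 mm wide with its top 20 mm above the bench, stops 12 mm thick, 40 mm wide and 22 mm higher than the bed, 166 mm clear between them; the long sides are open. The point is the centre of the bed's top; x runs along the bed from stop to stop, z up.
- mat_top (a point): Black rubber mat 190 x 100 x 3 mm, fixed flat on the bench and empty: a free spot. The point is the centre of its top face; x runs along its length, z up.
- bottle_c (a point): Water bottle, white with a black cap, 62 mm across, 135 mm tall, standing to the side; not to be moved. The point is its centre, half-way up; z up.
- chisel_c (a point): Bench chisel with a wooden handle, about 270 mm long, 26 mm thick, lying to the side; not to be moved. The point is near its middle, where blade meets handle, 13 mm above the bench; x runs towards the cutting edge.
Not all that is in view belongs to the job. Leave any orange look-alike of the part that bears stone_wide_c alone. What is shaped like the part that bears pack9_c but orange is not meant.

How it is judged:
By the outcome, as a careful person would: the job done as asked, in the order asked, and still so for the second after the job is handed in, with the robot touching nothing.
It also fails if it takes over 122 s, if anything falls off the work surface, if the arm or the gripper's body presses on something with over 40 N, if the wrist force passes 120 N, or if a joint passes its speed limit or range.

### The arm

A 6-joint arm with a two-finger parallel gripper is mounted at the origin on the work surface. World frame = base frame: x ahead of the robot, y to its left, z up, the work surface at z = 0. Lengths are in m, angles in rad, forces in N, time in s.
With the tool pointing down it reaches from about 0.35 to 0.775 m from the base axis. Payload 5.5 kg.
Tool frame: the origin (TCP) lies midway between the tips of the shut fingers; the grasp point (between the pads) lies hold_point_z behind it (hold_point_z is the distance from the TCP to the grasp point, in m); z points along the fingers, y is the direction in which the jaws open and shut (so a half turn about z gives the same grasp; the last joint's range is limited). The gripper opens to 85 mm and grips with 20 to 120 N. Pads are 22 mm wide; open, the fingers measure 114 mm over their backs; the gripper's body (76 mm by 85 mm) begins 54 mm behind the grasp point. The pads swing forward as they close: fully open they stand 13 mm farther back than shut.
Start: joints at [-1.441, 0.313, 0.046, 1.304, 0, 1.431], TCP at [0.153, -0.554, 0.193] pointing down, gripper open.
Joint ranges: [-2.76, 2.76], [-0.86, 1.69], [-1.03, 1.26], [-2.2, 2.34], [-1.47, 1.5], [-3.14, 3.14]. Speed limits (rad/s): [2.57, 2.57, 3.14, 3.14, 3.14, 3.14].

### API

Orientations are given as a unit quaternion [w, x, y, z].
In Python, from workcell import * gives the robot as it stands. The module is installed in compiled form; this text tells all that it offers.
- The arm moves only by the tool jog_arm, never from a script. Its argument "plan" is a list of rows, each a list of 6 numbers: the shift along the world's x, y, z in m, then the turn, a rotation vector about the world's x, y, z in degrees. A call has exactly 10 rows; each row shifts and turns the commanded pose from where the row before left it; what a row does not reach is not made up. A row lasts 1/10 s, in which the tool goes at most 50 mm and 8.59 degrees, less where a joint would pass 70% of its speed; a pose out of reach is approached as far as the arm can. A call with a gripper value outside its range is refused whole. "hand" is the opening, from 0 (shut) to 1 (fully open), set as the call begins (left out, the last holds). The fingers move at their own pace and stop on an object; "force" is the grip in N (left out, the last holds). Time passes only in rows, so rows that do not move let the fingers close, or fill a call up. It gives the time, the measured TCP pose, the force and the opening at its end, in the units of the state.
- get_state(): the state, without advancing time (a new reading comes with each control period).
- read_camera(name): name is "scene" or "top" or "wrist"; returns the picture (400x640x3 uint8, red, green, blue); there is no depth.
- calibration(name): a dict with "K" (3x3 intrinsics, pixels), "world_to_cam" (4x4, takes a point from world to camera coordinates). Camera axes: x right, y down, z forward; pixel columns grow to the right and rows downward; lengths in m; the calibration is good to about 2 mm. A picture is of the moment at which its call begins: read the wrist's pose just before it. calibration takes no time and is no camera call; for the wrist camera it gives the pose at the moment of the call.
- hand_in(): hands the job in, once; it reports no verdict.
The state is a dict: "clock": time; "joint_pos": joint angles; "qvel": joint speeds; "tau": joint torques, N m; "tcp_pos": TCP position; "orientation": TCP orientation; "wrist_force": force on the tool from outside, world axes, zero at the start; "ft_torque": the same for the moment, N m; "finger_gap": finger opening in m.
Only numpy, scipy, OpenCV 4.12 (cv2) and the standard library are available. Lean on these libraries where they do the work, as an engineer would, in place of code of your own. Each camera call takes 0.05 s, during which the arm holds its last target.

## Working session

There is one attempt and no reset: what is moved stays moved. The work goes in short steps, Python scripts to look and compute and a tool call to move; the robot and the scene stay as the last step left them, time stands still between calls to the robot, and variables do not carry over. Pictures are saved under pics/ and viewed, and the job is handed in when it is done.

Besides the shell and the picture viewer there is one more tool, called after ">>>" as name(argument=value, ...) on one line, values as JSON. jog_arm: Moves the arm, as the interface text tells. Its arguments: {"type":"object","properties":{"plan":{"type":"array","items":{"type":"array","items":{"type":"number"}}},"hand":{"type":"number"},"force":{"type":"number"}},"required":["plan"]}

```bash
mkdir -p pics; ls; python3 - <<'E'
from workcell import *
import cv2
s=get_state();print(s)
for n in ("scene","top","wrist"):
    c=calibration(n);print(n,c["K"].tolist(),c["world_to_cam"].round(4).tolist())
    cv2.imwrite(f"pics/{n}0.png",cv2.cvtColor(read_camera(n),cv2.COLOR_RGB2BGR))
try: print(hold_point_z)
except Exception as e: print(e)
import workcell;print(dir(workcell))
E
```

```text
pics
{'clock': 0.0, 'joint_pos': array([-1.44057790e+00,  3.14023209e-01,  4.50128422e-02,  1.30360417e+00,
       -2.13228975e-05,  1.43118608e+00]), 'qvel': array([-0.00206359,  0.00124302,  0.00046   , -0.00040135, -0.00010181,
       -0.00109724]), 'tau': array([-6.22047501e-04, -4.80627930e+01,  2.98532814e+01,  1.91851758e-02,
       -1.88406370e-04,  1.07788236e-05]), 'tcp_pos': array([ 0.15317927, -0.55363275,  0.19160981]), 'orientation': array([-9.09142542e-04,  9.90912446e-01,  1.34505381e-01, -6.39227884e-06]), 'wrist_force': array([ 0.52679072, -0.09976677, -0.21149312]), 'ft_torque': array([-0.0913478 , -0.01025994, -0.02243756]), 'finger_gap': 0.08541113488561308}
scene [[411.5573627471816, 0.0, 322.05455478228697], [0.0, 411.5573627471816, 196.944749074892], [0.0, 0.0, 1.0]] [[-0.6267, 0.779, 0.0218, 0.3334], [0.4488, 0.3836, -0.8071, -0.1714], [-0.6371, -0.496, -0.5899, 1.6573], [0.0, 0.0, 0.0, 1.0]]
top [[378.62239723164936, 0.0, 320.8347243125994], [0.0, 378.62239723164936, 203.00449727709244], [0.0, 0.0, 1.0]] [[-0.0246, -0.9997, 0.0019, 0.0099], [-0.9933, 0.0243, -0.113, 0.5394], [0.113, -0.0046, -0.9936, 1.239], [0.0, 0.0, 0.0, 1.0]]
wrist [[355.6354257287985, 0.0, 320.0541338888054], [0.0, 355.6354257287985, 199.58261028780265], [0.0, 0.0, 1.0]] [[0.2659, -0.964, -0.0024, -0.5731], [-0.9206, -0.2547, 0.296, -0.0392], [-0.286, -0.0765, -0.9552, 0.3806], [0.0, 0.0, 0.0, 1.0]]
0.0187
['MotionError', '__builtins__', '__cached__', '__doc__', '__file__', '__loader__', '__name__', '__package__', '__spec__', 'calibration', 'get_state', 'hand_in', 'hold_point_z', 'read_camera']
```

View pics/top0.png

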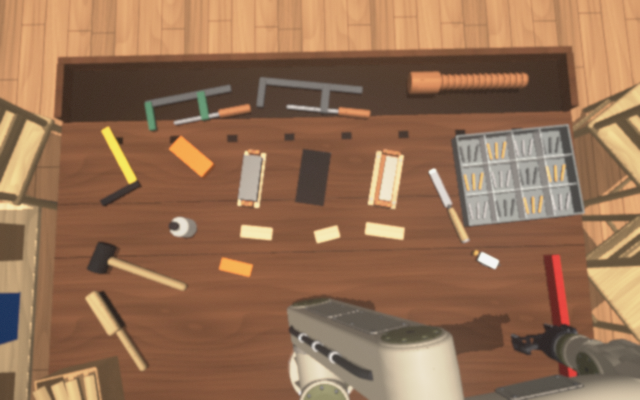

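View pics/scene0.png

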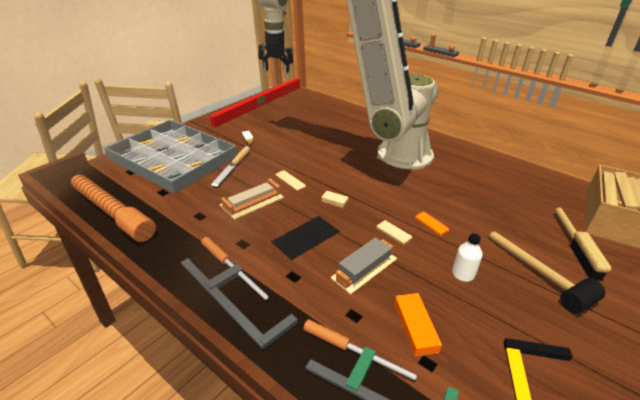

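View pics/wrist0.png

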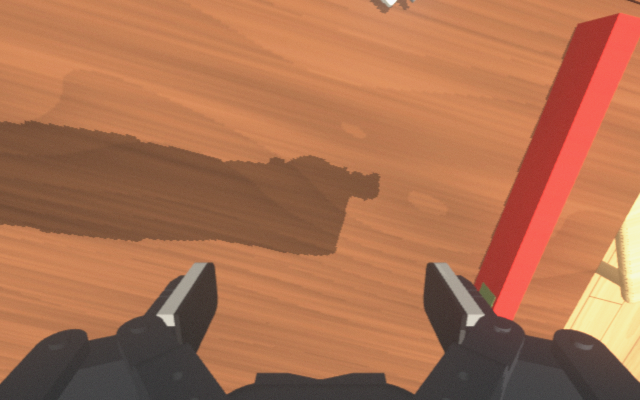

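```bash
cat > h.py <<'E'
from workcell import *
import numpy as np, cv2
def snap(n,fn):
    c=calibration(n); im=cv2.cvtColor(read_camera(n),cv2.COLOR_RGB2BGR)
    cv2.imwrite("pics/"+fn+".png",im); return im,c
def ray(c,px,z):
    R=c["world_to_cam"][:3,:3];t=c["world_to_cam"][:3,3];C=-R.T@t
    px=np.atleast_2d(np.asarray(px,float))
    d=(R.T@np.linalg.inv(c["K"])@np.c_[px,np.ones(len(px))].T).T
    return C+d*((z-C[2])/d[:,2])[:,None]
def st():
    s=get_state();q=s["orientation"]
    from scipy.spatial.transform import Rotation as Ro
    R=Ro.from_quat(np.r_[q[1:],q[0]]).as_matrix()
    print("t",round(s["clock"],2),"tcp",s["tcp_pos"].round(4),"ty",R[:,1].round(4),"yawx",round(float(np.degrees(np.arctan2(R[1,0],R[0,0]))),2),"tz",R[:,2].round(3),"F",s["wrist_force"].round(1),"gap",round(s["finger_gap"],4));return s
def rect(im,c,mask,z,amin=60):
    out=[]
    cs,_=cv2.findContours(mask.astype(np.uint8),cv2.RETR_EXTERNAL,cv2.CHAIN_APPROX_NONE)
    for k in cs:
        if cv2.contourArea(k)<amin: continue
        w=ray(c,k[:,0,:],z)[:,:2]
        (cx,cy),(a,b),an=cv2.minAreaRect((w*1000).astype(np.float32))
        if a<b: a,b,an=b,a,an+90
        an=(an+90)%180-90
        m=k[:,0,:].mean(0)
        out.append((m.round(0).tolist(),round(cx,1),round(cy,1),round(a,1),round(b,1),round(an,1)))
    return out
E
python3 - <<'E'
from h import *
c=calibration("top"); 
for n,px,z in [("wide",(252,180),.05),("narrow",(386,180),.037),("p9",(256,233),.009),("p18",(327,234),.018),("p6",(385,231),.006),("mat",(313,178),.003),("bottle",(182,227),.1),("orangeblk",(190,156),.03),("or9",(236,267),.009)]:
    print(n,ray(c,px,z)[0].round(3))
w=calibration("wrist")["world_to_cam"];print(-w[:3,:3].T@w[:3,3]);st()
E
```

```text
wide [0.62  0.224 0.05 ]
narrow [ 0.611 -0.224  0.037]
p9 [0.445 0.218 0.009]
p18 [ 0.436 -0.022  0.018]
p6 [ 0.441 -0.219  0.006]
mat [0.63  0.021 0.003]
bottle [0.466 0.435 0.1  ]
orangeblk [0.711 0.437 0.03 ]
or9 [0.334 0.285 0.009]
[ 0.22515156 -0.53338051  0.37384426]
t 0.15 tcp [ 0.1532 -0.5538  0.1918] ty [ 0.2665 -0.9638 -0.0014] yawx 15.46 tz [-0.     0.001 -1.   ] F [ 0.8 -0.5  0. ] gap 0.0853
```

>>> jog_arm(plan=[[0.02,0.028,0.007,0,0,-0.8],[0.02,0.028,0.007,0,0,-0.8],[0.02,0.028,0.007,0,0,-0.8],[0.02,0.028,0.007,0,0,-0.8],[0.02,0.028,0.007,0,0,-0.8],[0.02,0.028,0.007,0,0,-0.8],[0.02,0.028,0.007,0,0,-0.8],[0.02,0.028,0.007,0,0,-0.8],[0.02,0.028,0.007,0,0,-0.8],[0.02,0.028,0.007,0,0,-0.8]])

```text
clock: 1.15
tcp_pos: [0.3537, -0.2729, 0.2627]
orientation: [-0.0, 0.998, 0.065, -0.0]
wrist_force: [0.8, -0.4, 0.7]
finger_gap: 0.0852
```

>>> jog_arm(plan=[[0.02,0.028,0.007,0,0,-0.8],[0.02,0.028,0.007,0,0,-0.8],[0.02,0.028,0.007,0,0,-0.8],[0.02,0.028,0.007,0,0,-0.8],[0.02,0.028,0.007,0,0,-0.8],[0.02,0.028,0.007,0,0,-0.8],[0.02,0.028,0.007,0,0,-0.8],[0.02,0.028,0.007,0,0,-0.8],[0.02,0.028,0.007,0,0,-0.8],[0,0,0,0,0,0]])

```text
clock: 2.15
tcp_pos: [0.5351, -0.0194, 0.3254]
orientation: [-0.0, 1.0, 0.004, 0.0]
wrist_force: [1.1, -0.6, -0.3]
finger_gap: 0.0854
```

```bash
python3 - <<'E'
from h import *
st();snap("wrist","w1")
E
```

```text
t 2.15 tcp [ 0.5351 -0.0194  0.3254] ty [ 8.6e-03 -1.0e+00 -8.0e-04] yawx 0.49 tz [ 0.001  0.001 -1.   ] F [ 1.1 -0.6 -0.3] gap 0.0854
```

View pics/w1.png

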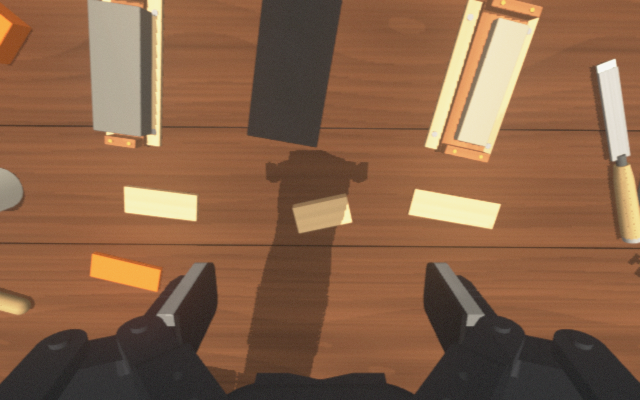

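The wrist view shows these candidates:
- **Wide stone:** grey block at (122,68). The orange block at (10,38) is the decoy.
- **Narrow stone:** buff block at (495,85).
- **Packs:** pale pieces at (161,204), (322,213) and (455,209). The orange piece at (126,272) is the decoy.
- **Mat:** (295,65).

The far ends are cut off, so I'll shift forward for one more look.

>>> jog_arm(plan=[[0.014,0,0,0,0,0],[0.014,0,0,0,0,0],[0.014,0,0,0,0,0],[0.014,0,0,0,0,0],[0.014,0,0,0,0,0],[0.01,0,0,0,0,0],[0,0,0,0,0,0],[0,0,0,0,0,0],[0,0,0,0,0,0],[0,0,0,0,0,0]])

```text
clock: 3.2
tcp_pos: [0.6126, -0.0224, 0.3259]
orientation: [0.0, 1.0, 0.002, 0.0]
wrist_force: [-0.7, -0.0, 0.5]
finger_gap: 0.0856
```

```bash
python3 - <<'E'
from h import *
import pickle
st();im,c=snap("wrist","w2");pickle.dump((im,c),open("w2.pkl","wb"))
hsv=cv2.cvtColor(im,cv2.COLOR_BGR2HSV)
for p in [(122,110),(150,110),(495,130),(161,255),(322,265),(455,255),(295,110),(470,110)]: print(p,im[p[1],p[0]],hsv[p[1],p[0]])
cv2.imwrite("pics/w2L.png",cv2.resize(im[0:300,60:340],None,fx=2,fy=2,interpolation=cv2.INTER_CUBIC))
cv2.imwrite("pics/w2R.png",cv2.resize(im[0:300,280:560],None,fx=2,fy=2,interpolation=cv2.INTER_CUBIC))
E
```

```text
t 3.2 tcp [ 0.6126 -0.0224  0.3259] ty [ 4.2e-03 -1.0e+00  2.0e-04] yawx 0.24 tz [ 0. -0. -1.] F [-0.7 -0.   0.5] gap 0.0856
(122, 110) [157 177 186] [ 21  40 186]
(150, 110) [74 84 92] [17 50 92]
(495, 130) [200 234 243] [ 24  45 243]
(161, 255) [200 244 247] [ 28  49 247]
(322, 265) [127 177 214] [ 17 104 214]
(455, 255) [189 241 247] [ 27  60 247]
(295, 110) [58 61 68] [ 9 38 68]
(470, 110) [112 175 241] [ 15 136 241]
```

View pics/w2L.png

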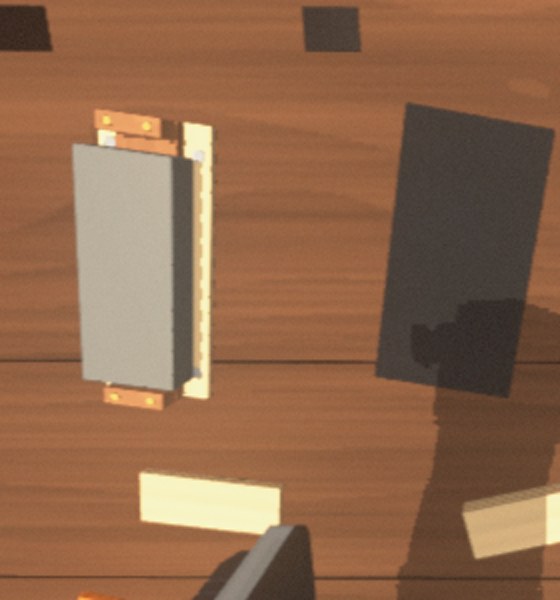

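View pics/w2R.png

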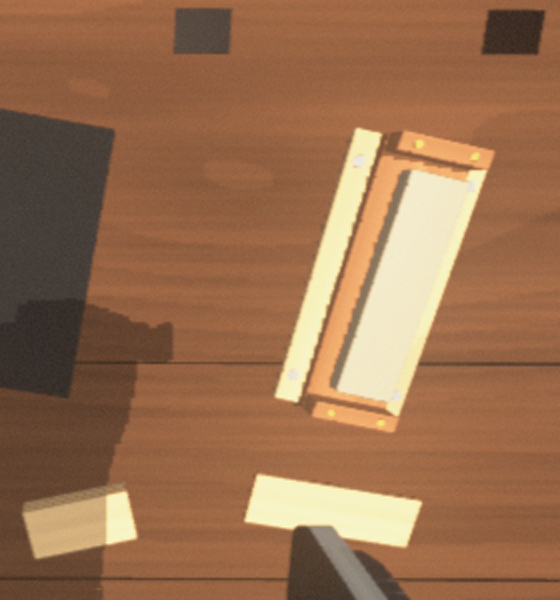

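```bash
python3 - <<'E'
from h import *
import pickle
im,c=pickle.load(open("w2.pkl","rb"))
def q(name,pts,ox,z):
    w=ray(c,np.array(pts,float)/2+[ox,0],z)[:,:2]*1000
    ed=[np.linalg.norm(w[i]-w[i-1]).round(1) for i in range(len(w))]
    (cx,cy),(a,b),an=cv2.minAreaRect(w.astype(np.float32))
    if a<b:a,b,an=b,a,an+90
    print(name,"mean",w.mean(0).round(1),"rect",round(cx,1),round(cy,1),round(a,1),round(b,1),round((an+90)%180-90,1));return w
q("wide stone",[(73,144),(175,156),(174,390),(84,379)],60,.052)
u=q("N stop up",[(95,109),(162,120),(161,138),(95,126)],60,.042).mean(0)
l=q("N stop lo",[(104,388),(163,396),(162,409),(104,402)],60,.042).mean(0)
d=u-l;print("Nholder",(u+l)/2,np.linalg.norm(d),np.degrees(np.arctan2(d[1],d[0])))
f=ray(c,np.array([(213,127),(210,399)])/2+[60,0],.008)*1000;print(f.round(1),np.degrees(np.arctan2(*(f[0]-f[1])[[1,0]])))
q("buff",[(409,168),(474,180),(390,403),(337,391)],280,.037)
u=q("W stop up",[(402,131),(493,151),(486,172),(390,150)],280,.042).mean(0)
l=q("W stop lo",[(313,402),(398,416),(395,432),(314,418)],280,.042).mean(0)
d=u-l;print("Wholder",(u+l)/2,np.linalg.norm(d),np.degrees(np.arctan2(d[1],d[0])))
f=ray(c,np.array([(358,127),(275,398)])/2+[280,0],.008)*1000;print(f.round(1),np.degrees(np.arctan2(*(f[0]-f[1])[[1,0]])))
q("mat",[(406,103),(552,129),(509,397),(375,376)],60,.003)
q("p9",[(140,472),(281,487),(279,533),(141,520)],60,.009)
q("p18",[(22,515),(128,490),(136,540),(35,559)],280,.018)
q("p6",[(258,474),(421,502),(407,547),(245,521)],280,.006)
st()
E
```

```text
wide stone mean [629.  228.7] rect 629.2 228.3 150.1 61.0 -7.6
N stop up mean [718.7 218.7] rect 718.9 218.5 40.4 10.6 80.3
N stop lo mean [542.  243.4] rect 541.9 243.4 40.1 10.2 82.0
Nholder [630.38719922 231.04859167] 178.42122969855976 -7.982999535762624
[[718.9 180.8   8. ]
 [531.5 206.3   8. ]] -7.7485717658796665
buff mean [ 617.2 -233.8] rect 618.0 -233.0 151.8 42.6 -12.7
W stop up mean [ 704.3 -245.8] rect 704.6 -245.1 62.9 12.6 78.3
W stop lo mean [ 530.5 -212. ] rect 530.5 -211.4 62.0 11.7 80.6
Wholder [ 617.41471609 -228.92289928] 177.0551508648598 -11.007758582921555
[[ 720.3 -204.     8. ]
 [ 533.6 -165.3    8. ]] -11.734725019904712
mat mean [633.4  20.7] rect 633.5 20.7 189.0 99.9 -9.1
p9 mean [447.7 216.1] rect 447.4 216.1 107.4 40.6 83.5
p18 mean [433.7 -22.2] rect 433.5 -23.1 82.7 42.3 -76.1
p6 mean [ 441.1 -218.8] rect 441.3 -219.1 131.4 40.3 80.3
t 3.25 tcp [ 0.6128 -0.0223  0.326 ] ty [ 4.4e-03 -1.0e+00  2.0e-04] yawx 0.25 tz [ 0. -0. -1.] F [ 0.2  0.1 -0.6] gap 0.0853
```

>>> jog_arm(plan=[[0.001,0.0125,-0.01,0,0,8.2],[0.001,0.0125,-0.01,0,0,8.2],[0.001,0.0125,-0.01,0,0,8.2],[0.001,0.0125,-0.01,0,0,8.2],[0.001,0.0125,-0.01,0,0,8.2],[0.001,0.0125,-0.01,0,0,8.2],[0.001,0.0125,-0.01,0,0,8.2],[0.001,0.0125,-0.01,0,0,8.2],[0.001,0.0125,-0.01,0,0,8.2],[0.001,0.0125,-0.01,0,0,8.2]], hand=1)

```text
clock: 4.25
tcp_pos: [0.623, 0.1033, 0.2255]
orientation: [0.0, 0.751, 0.66, 0.0]
wrist_force: [0.4, -0.2, 0.5]
finger_gap: 0.0854
```

>>> jog_arm(plan=[[0.001,0.0125,-0.01,0,0,8.2],[0.001,0.0125,-0.01,0,0,8.2],[0.001,0.0125,-0.01,0,0,8.2],[0.001,0.0125,-0.01,0,0,8.2],[0.001,0.0125,-0.01,0,0,8.2],[0.001,0.0125,-0.01,0,0,8.2],[0,0.0125,-0.01,0,0,8.2],[0,0.0125,-0.01,0,0,8.2],[0,0.0125,-0.01,0,0,8.2],[0,0.0125,-0.01,0,0,8.2]])

```text
clock: 5.25
tcp_pos: [0.629, 0.2282, 0.1254]
orientation: [0.0, 0.134, 0.991, 0.0]
wrist_force: [0.3, -0.3, -0.0]
finger_gap: 0.0848
```

```bash
python3 - <<'E'
from h import *
s=st();print(s["joint_pos"].round(2));im,c=snap("wrist","w3")
E
```

```text
t 5.25 tcp [0.629  0.2282 0.1254] ty [2.655e-01 9.641e-01 2.000e-04] yawx 164.6 tz [ 0.  0. -1.] F [ 0.3 -0.3 -0. ] gap 0.0848
[ 0.23  0.52  0.2   1.25 -0.    0.5 ]
```

View pics/w3.png

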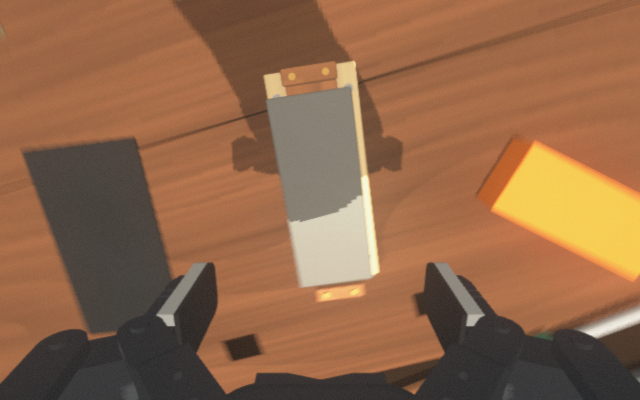

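```bash
python3 - <<'E'
from h import *
c=calibration("wrist")
def q(n,p,z):
    w=ray(c,p,z)[:,:2]*1000;(cx,cy),(a,b),an=cv2.minAreaRect(w.astype(np.float32));print(n,w.round(1).tolist(),w.mean(0).round(1),(round(cx,1),round(cy,1),round(a,1),round(b,1),round(an,1)));return w.mean(0)
q("stone",[(267,101),(352,89),(373,279),(300,287)],.052)
u=q("far stop",[(316,290),(364,285),(365,296),(318,301)],.042)
l=q("near stop",[(280,71),(335,63),(337,78),(283,84)],.042)
d=u-l;print((u+l)/2,np.linalg.norm(d),np.degrees(np.arctan2(d[1],d[0])))
E
```

```text
stone [[551.6, 213.1], [559.1, 271.3], [704.7, 253.6], [696.5, 195.1]] [628.  233.3] (628.1, 233.3, 59.0, 147.0, 82.9)
far stop [[708.3, 205.2], [714.2, 245.2], [724.6, 243.7], [719.0, 204.0]] [716.5 224.5] (716.5, 224.4, 40.5, 10.7, 81.7)
near stop [[534.6, 226.5], [539.5, 264.8], [549.4, 263.7], [543.4, 226.0]] [541.7 245.3] (542.0, 245.1, 38.9, 10.0, 82.7)
[629.10640746 234.8902211 ] 176.05621147944393 -6.759860062718274
```

>>> jog_arm(plan=[[0,0.003,-0.01,0,0,8.0],[0,0,-0.0135,0,0,0],[0,0,-0.0135,0,0,0],[0,0,-0.0135,0,0,0],[0,0,-0.0135,0,0,0],[0,0,-0.0135,0,0,0],[0,0,-0.0135,0,0,0],[0,0,-0.0125,0,0,0],[0,0,0,0,0,0],[0,0,0,0,0,0]])

```text
clock: 6.3
tcp_pos: [0.6291, 0.2307, 0.0217]
orientation: [-0.0, 0.068, 0.998, -0.0]
wrist_force: [1.9, -0.2, 0.9]
finger_gap: 0.0856
```

>>> jog_arm(plan=[[0,0,0,0,0,0],[0,0,0,0,0,0],[0,0,0,0,0,0],[0,0,0,0,0,0],[0,0,0,0,0,0],[0,0,0,0,0,0],[0,0,0,0,0,0],[0,0,0,0,0,0],[0,0,0,0,0,0],[0,0,0,0,0,0]], hand=0.5, force=50)

```text
clock: 7.3
tcp_pos: [0.6293, 0.2308, 0.022]
orientation: [0.0, 0.068, 0.998, 0.0]
wrist_force: [-0.6, -1.2, -0.7]
finger_gap: 0.0427
```

```bash
python3 -c "
from h import *
st()"
```

```text
t 7.3 tcp [0.6293 0.2308 0.022 ] ty [1.347e-01 9.909e-01 1.000e-04] yawx 172.26 tz [ 0.  0. -1.] F [-0.6 -1.2 -0.7] gap 0.0427
```

```bash
python3 - <<'E'
from h import *
snap("wrist","w4");snap("scene","s4")
im=cv2.imread("pics/s4.png");cv2.imwrite("pics/s4c.png",cv2.resize(im[150:330,260:480],None,fx=3,fy=3,interpolation=cv2.INTER_CUBIC))
E
```

```text
(no output)
```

View pics/w4.png

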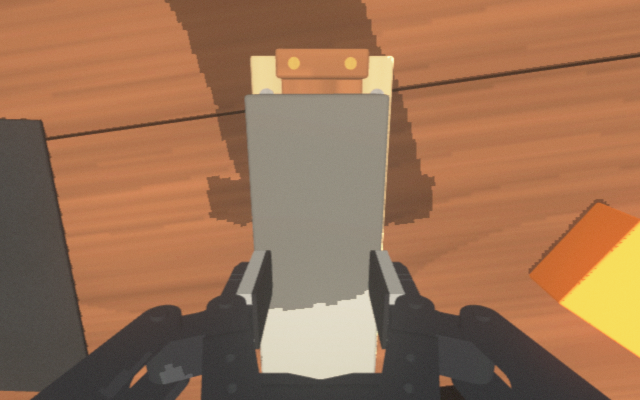

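View pics/s4c.png

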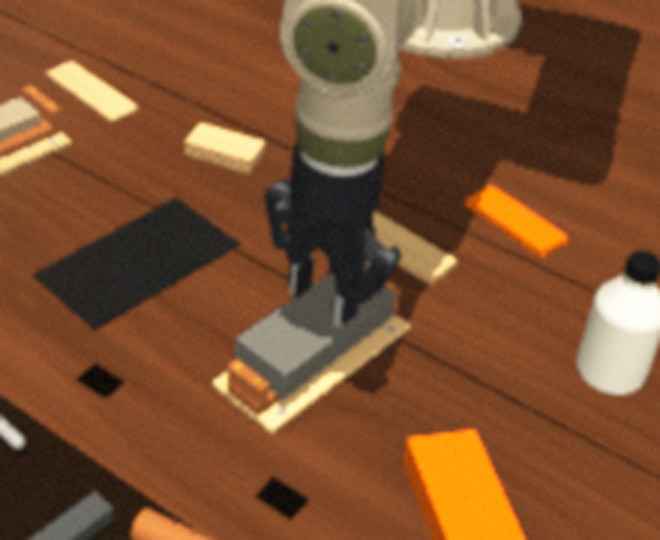

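```bash
python3 - <<'E'
from h import *
c=calibration("scene");P=c["world_to_cam"]
s=st()
def pr(p):
    v=P[:3,:3]@np.array(p)+P[:3,3];u=c["K"]@v;u=u[:2]/u[2];return ((u-[260,150])*3).round(0)
t=s["tcp_pos"]
ty=np.array([.135,.991,0])
for g in (.021,.03,.0425):
  for z in (.022,.03,.04,.052,.065): print(g,z,pr([t[0],t[1],z]+g*ty),pr([t[0],t[1],z]-g*ty))
E
```

```text
t 7.4 tcp [0.6293 0.2308 0.022 ] ty [1.348e-01 9.909e-01 1.000e-04] yawx 172.26 tz [ 0.  0. -1.] F [-0.   0.3  0.3] gap 0.0424
0.021 0.022 [334. 352.] [300. 327.]
0.021 0.03 [335. 346.] [300. 321.]
0.021 0.04 [336. 338.] [301. 313.]
0.021 0.052 [337. 328.] [302. 304.]
0.021 0.065 [339. 318.] [303. 293.]
0.03 0.022 [342. 357.] [292. 322.]
0.03 0.03 [342. 351.] [293. 316.]
0.03 0.04 [344. 343.] [294. 308.]
0.03 0.052 [345. 334.] [295. 299.]
0.03 0.065 [346. 323.] [296. 288.]
0.0425 0.022 [352. 365.] [283. 315.]
0.0425 0.03 [353. 359.] [283. 309.]
0.0425 0.04 [354. 351.] [284. 301.]
0.0425 0.052 [356. 341.] [285. 292.]
0.0425 0.065 [357. 330.] [286. 281.]
```

```bash
python3 - <<'E'
from h import *
im=cv2.imread("pics/s4.png");cv2.imwrite("pics/s4d.png",cv2.resize(im[205:290,330:410],None,fx=7,fy=7,interpolation=cv2.INTER_NEAREST))
c=calibration("wrist");P=c["world_to_cam"];t=get_state()["tcp_pos"];ty=np.array([.135,.991,0])
for g in (.0212,):
  for z in (0,.01,.02,.03,.04,.05):
    r=[]
    for sg in (1,-1):
      for sx in (-.011,.011):
        p=t+sg*g*ty+np.array([-.991,.135,0])*sx+[0,0,z];v=P[:3,:3]@p+P[:3,3];u=c["K"]@v;r.append((u[:2]/u[2]).round(0).tolist())
    print("dz",z,r)
E
```

```text
dz 0 [[357.0, 253.0], [358.0, 216.0], [282.0, 253.0], [280.0, 216.0]]
dz 0.01 [[359.0, 261.0], [360.0, 222.0], [280.0, 261.0], [278.0, 222.0]]
dz 0.02 [[361.0, 270.0], [363.0, 230.0], [277.0, 270.0], [276.0, 230.0]]
dz 0.03 [[363.0, 280.0], [365.0, 238.0], [275.0, 280.0], [273.0, 238.0]]
dz 0.04 [[366.0, 291.0], [368.0, 247.0], [272.0, 291.0], [270.0, 247.0]]
dz 0.05 [[369.0, 304.0], [371.0, 257.0], [270.0, 304.0], [267.0, 257.0]]
```

View pics/s4d.png

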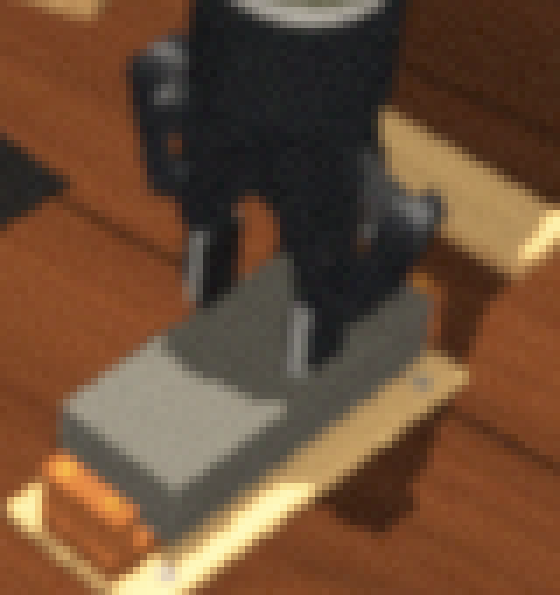

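The fingers closed to 42 mm in free air. Both views put the tips near z≈0.055–0.06, above the stone, although the reported TCP is at 0.022. So the tips sit about 35 mm above the reported TCP. I'll reopen and go lower while watching the force.

>>> jog_arm(plan=[[0,0,0,0,0,0],[0,0,0,0,0,0],[0,0,0,0,0,0],[0,0,0,0,0,0],[0,0,0,0,0,0],[0,0,0,0,0,0],[0,0,-0.004,0,0,0],[0,0,-0.004,0,0,0],[0,0,-0.004,0,0,0],[0,0,0,0,0,0]], hand=1)

```text
clock: 8.4
tcp_pos: [0.6284, 0.2305, 0.0089]
orientation: [-0.001, 0.068, 0.998, -0.0]
wrist_force: [-0.0, -0.9, -0.7]
finger_gap: 0.0851
```

```bash
python3 - <<'E'
from h import *
st();snap("wrist","w5");snap("scene","s5")
im=cv2.imread("pics/s5.png");cv2.imwrite("pics/s5d.png",cv2.resize(im[205:290,330:410],None,fx=7,fy=7,interpolation=cv2.INTER_CUBIC))
E
```

```text
t 8.4 tcp [0.6284 0.2305 0.0089] ty [ 1.347e-01  9.909e-01 -6.000e-04] yawx 172.26 tz [-0.002 -0.    -1.   ] F [-0.  -0.9 -0.7] gap 0.0851
```

View pics/s5d.png

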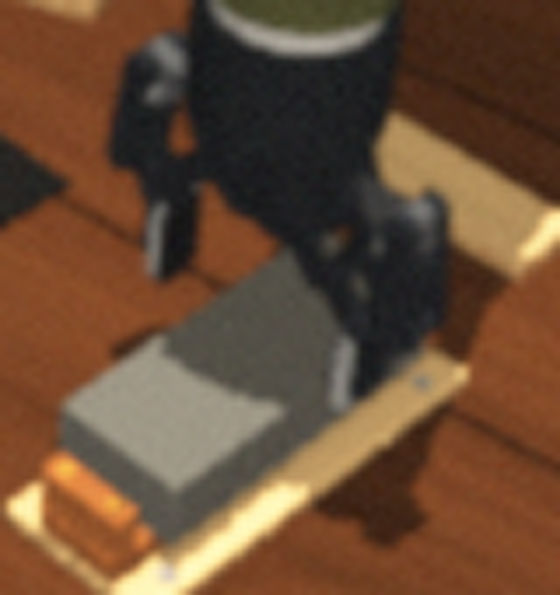

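View pics/w5.png

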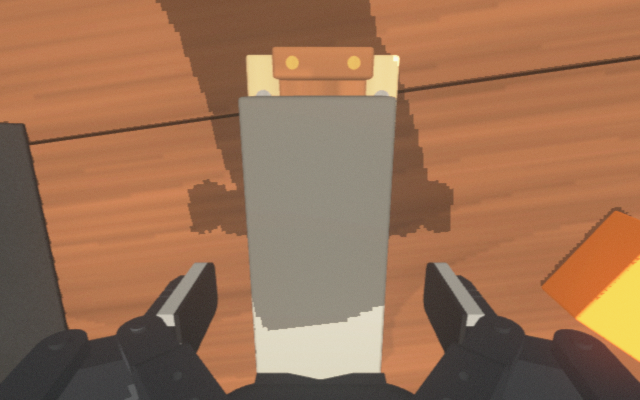

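>>> jog_arm(plan=[[0,0,-0.005,0,0,0],[0,0,-0.005,0,0,0],[0,0,-0.005,0,0,0],[0,0,-0.005,0,0,0],[0,0,-0.004,0,0,0],[0,0,0,0,0,0],[0,0,0,0,0,0],[0,0,0,0,0,0],[0,0,0,0,0,0],[0,0,0,0,0,0]])

```text
clock: 9.5
tcp_pos: [0.6295, 0.2308, -0.0137]
orientation: [0.0, 0.068, 0.998, 0.0]
wrist_force: [-0.2, -0.4, -0.1]
finger_gap: 0.0858
```

>>> jog_arm(plan=[[0,0,0,0,0,0],[0,0,0,0,0,0],[0,0,0,0,0,0],[0,0,0,0,0,0],[0,0,0,0,0,0],[0,0,0,0,0,0],[0,0,0,0,0,0],[0,0,0,0,0,0],[0,0,0,0,0,0],[0,0,0,0,0,0]], hand=0.5, force=50)

```text
clock: 10.5
tcp_pos: [0.6294, 0.2306, -0.0136]
orientation: [0.0, 0.068, 0.998, -0.0]
wrist_force: [-2.1, -2.1, 5.3]
finger_gap: 0.0591
```

```bash
python3 - <<'E'
from h import *
st();snap("wrist","w6")
E
```

```text
t 10.5 tcp [ 0.6294  0.2306 -0.0136] ty [ 1.348e-01  9.909e-01 -1.000e-04] yawx 172.25 tz [ 0. -0. -1.] F [-2.1 -2.1  5.3] gap 0.0591
```

View pics/w6.png

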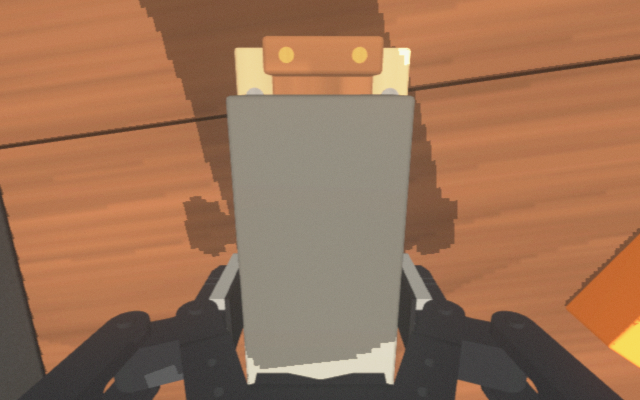

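>>> jog_arm(plan=[[0,0,0.003,0,0,0],[0,0,0.006,0,0,0],[0,0,0.01,0,0,0],[0,0,0.013,0,0,0],[0,-0.005,0.013,0,0,0],[0,-0.015,0.01,0,0,0],[0,-0.02,0.005,0,0,0],[0.001,-0.025,0,0,0,0],[0.001,-0.025,0,0,0,0],[0.001,-0.025,0,0,0,0]], force=60)

```text
clock: 11.55
tcp_pos: [0.6319, 0.1128, 0.0463]
orientation: [-0.0, 0.068, 0.998, -0.0]
wrist_force: [0.4, 0.6, -5.2]
finger_gap: 0.0587
```

>>> jog_arm(plan=[[0.001,-0.025,0,0,0,0],[0,-0.025,0,0,0,0],[0,-0.022,-0.01,0,0,0],[0,-0.015,-0.012,0,0,0],[0,-0.0055,-0.015,0,0,0],[0,0,-0.015,0,0,0],[0,0,-0.011,0,0,0],[0,0,-0.006,0,0,0],[0,0,-0.003,0,0,0],[0,0,0,0,0,0]])

```text
clock: 12.55
tcp_pos: [0.6331, 0.0234, -0.0262]
orientation: [-0.0, 0.067, 0.998, 0.0]
wrist_force: [-0.1, 0.6, -5.7]
finger_gap: 0.0586
```

```bash
python3 - <<'E'
from h import *
st();snap("scene","s7");im=cv2.imread("pics/s7.png");cv2.imwrite("pics/s7d.png",cv2.resize(im[170:300,240:400],None,fx=4,fy=4,interpolation=cv2.INTER_CUBIC))
E
```

```text
t 12.55 tcp [ 0.6331  0.0234 -0.0262] ty [1.344e-01 9.909e-01 1.000e-04] yawx 172.28 tz [-0.  0. -1.] F [-0.1  0.6 -5.7] gap 0.0586
```

View pics/s7d.png

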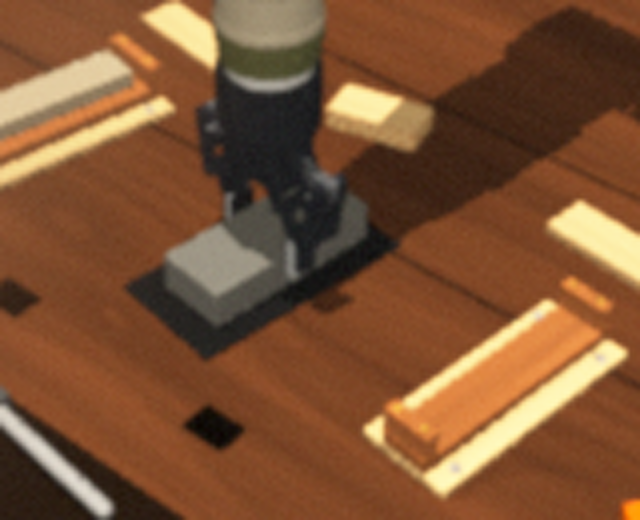

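The grey stone is held just above the mat. Next I lower it gently until the weight comes off.

>>> jog_arm(plan=[[0,0,-0.001,0,0,0],[0,0,-0.001,0,0,0],[0,0,-0.001,0,0,0],[0,0,-0.001,0,0,0],[0,0,-0.0004,0,0,0],[0,0,0,0,0,0],[0,0,0,0,0,0],[0,0,0,0,0,0],[0,0,0,0,0,0],[0,0,0,0,0,0]])

```text
clock: 13.6
tcp_pos: [0.6332, 0.0232, -0.0304]
orientation: [-0.0, 0.068, 0.998, 0.0]
wrist_force: [-0.1, 0.1, -4.8]
finger_gap: 0.0588
```

>>> jog_arm(plan=[[0,0,-0.0005,0,0,0],[0,0,-0.0005,0,0,0],[0,0,0,0,0,0],[0,0,0,0,0,0],[0,0,0,0,0,0],[0,0,0,0,0,0],[0,0,0,0,0,0],[0,0,0,0,0,0],[0,0,0,0,0,0],[0,0,0,0,0,0]])

```text
clock: 14.6
tcp_pos: [0.6333, 0.0232, -0.0305]
orientation: [0.0, 0.067, 0.998, -0.0]
wrist_force: [-4.3, 0.2, 7.0]
finger_gap: 0.0588
```

>>> jog_arm(plan=[[0,0,0,0,0,0],[0,0,0,0,0,0],[0,0,0,0,0,0],[0,0,0,0,0,0],[0,0,0,0,0,0],[0,0,0.01,0,0,0],[0,0,0.025,0,0,0],[0,0,0.035,0,0,0],[0,0,0.035,0,0,0],[-0.01,-0.015,0.025,0,0,-8.4]], hand=1)

```text
clock: 15.6
tcp_pos: [0.6252, 0.0093, 0.1021]
orientation: [0.002, 0.141, 0.99, 0.0]
wrist_force: [0.9, -1.2, 0.7]
finger_gap: 0.0854
```

>>> jog_arm(plan=[[-0.018,-0.0225,0,0,0,-8.4],[-0.018,-0.0225,0,0,0,-8.4],[-0.018,-0.0225,0,0,0,-8.4],[-0.018,-0.0225,0,0,0,-8.4],[-0.018,-0.0225,0,0,0,-8.4],[-0.018,-0.0225,0,0,0,-8.4],[-0.018,-0.0225,0,0,0,-8.4],[-0.018,-0.0225,-0.01,0,0,-8.4],[-0.018,-0.0225,-0.01,0,0,-8.4],[-0.018,-0.0225,-0.01,0,0,-8]])

```text
clock: 16.6
tcp_pos: [0.4429, -0.2178, 0.0693]
orientation: [0.001, 0.766, 0.642, 0.0]
wrist_force: [0.7, -0.4, -0.6]
finger_gap: 0.0854
```

```bash
python3 - <<'E'
from h import *
st();snap("wrist","w8");snap("top","t8")
E
```

```text
t 16.6 tcp [ 0.4429 -0.2178  0.0693] ty [ 0.9846 -0.1749  0.0016] yawx 79.93 tz [ 0.001 -0.001 -1.   ] F [ 0.7 -0.4 -0.6] gap 0.0854
```

View pics/w8.png

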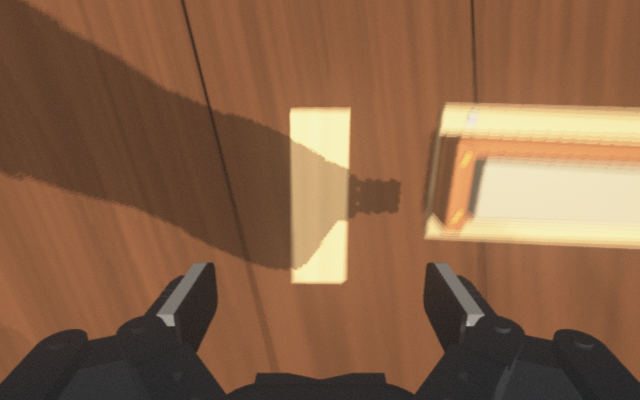

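View pics/t8.png

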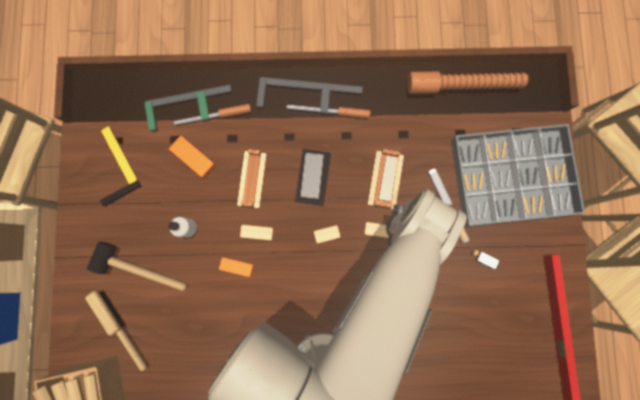

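```bash
cat > m.py <<'E'
from h import *
def q(c,n,p,z):
    w=ray(c,p,z)[:,:2]*1000;(cx,cy),(a,b),an=cv2.minAreaRect(w.astype(np.float32))
    if a<b:a,b,an=b,a,an+90
    print(n,"mean",w.mean(0).round(1),"rect",(round(cx,1),round(cy,1),round(a,1),round(b,1),round((an+90)%180-90,1)));return w.mean(0)
E
python3 - <<'E'
from m import *
c=calibration("wrist")
q(c,"p6",[(290,108),(350,107),(347,283),(292,283)],.006)
E
```

```text
p6 mean [ 439.2 -219.4] rect (438.5, -219.3, 132.1, 42.6, 80.3)
```

>>> jog_arm(plan=[[-0.003,-0.001,-0.014,0,0,0.4],[0,0,-0.016,0,0,0],[0,0,-0.016,0,0,0],[0,0,-0.016,0,0,0],[0,0,-0.016,0,0,0],[0,0,-0.012,0,0,0],[0,0,-0.008,0,0,0],[0,0,-0.004,0,0,0],[0,0,0,0,0,0],[0,0,0,0,0,0]], hand=0.58)

```text
clock: 17.7
tcp_pos: [0.4407, -0.218, -0.0329]
orientation: [0.0, 0.762, 0.647, 0.0]
wrist_force: [-0.3, -0.0, -0.2]
finger_gap: 0.0494
```

```bash
python3 - <<'E'
from h import *
st();snap("wrist","w9");snap("scene","s9");im=cv2.imread("pics/s9.png");cv2.imwrite("pics/s9d.png",cv2.resize(im[140:220,250:340],None,fx=7,fy=7,interpolation=cv2.INTER_CUBIC))
E
```

```text
t 17.7 tcp [ 0.4407 -0.218  -0.0329] ty [ 9.868e-01 -1.621e-01  8.000e-04] yawx 80.67 tz [ 0.001 -0.    -1.   ] F [-0.3 -0.  -0.2] gap 0.0494
```

View pics/w9.png

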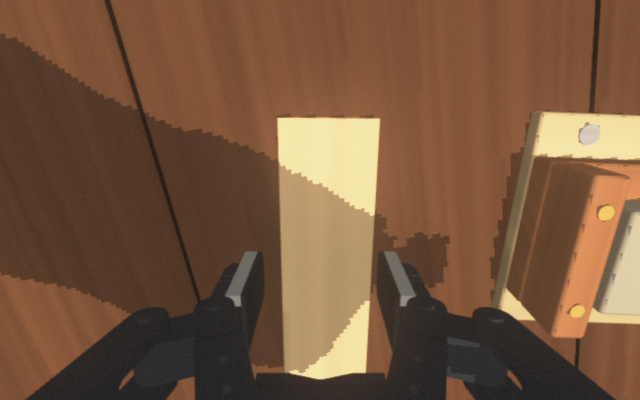

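View pics/s9d.png

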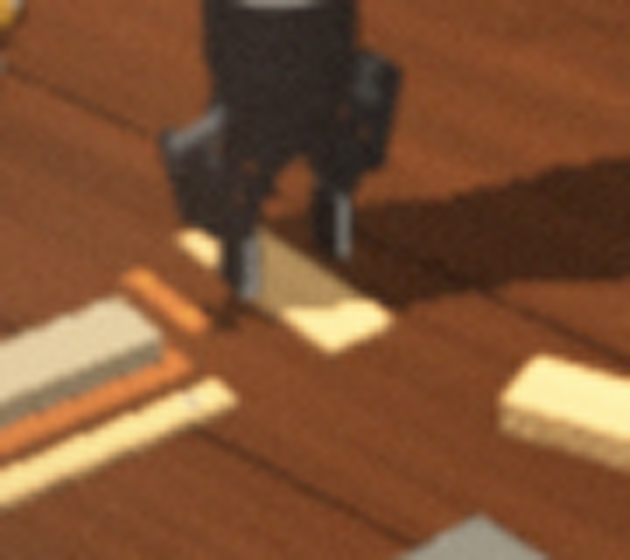

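>>> jog_arm(plan=[[0,0,-0.0015,0,0,0],[0,0,-0.0015,0,0,0],[0,0,-0.0015,0,0,0],[0,0,-0.0015,0,0,0],[0,0,0,0,0,0],[0,0,0,0,0,0],[0,0,0,0,0,0],[0,0,0,0,0,0],[0,0,0,0,0,0],[0,0,0,0,0,0]])

```text
clock: 18.8
tcp_pos: [0.4403, -0.2178, -0.0393]
orientation: [0.0, 0.762, 0.647, 0.0]
wrist_force: [-0.8, 0.3, -1.1]
finger_gap: 0.0498
```

>>> jog_arm(plan=[[0,0,-0.001,0,0,0],[0,0,-0.001,0,0,0],[0,0,0,0,0,0],[0,0,0,0,0,0],[0,0,0,0,0,0],[0,0,0,0,0,0],[0,0,0,0,0,0],[0,0,0,0,0,0],[0,0,0,0,0,0],[0,0,0,0,0,0]])

```text
clock: 19.8
tcp_pos: [0.4402, -0.2177, -0.0414]
orientation: [0.0, 0.762, 0.647, 0.0]
wrist_force: [-0.3, 0.2, 0.7]
finger_gap: 0.0493
```

>>> jog_arm(plan=[[0,0,-0.001,0,0,0],[0,0,-0.001,0,0,0],[0,0,0,0,0,0],[0,0,0,0,0,0],[0,0,0,0,0,0],[0,0,0,0,0,0],[0,0,0,0,0,0],[0,0,0,0,0,0],[0,0,0,0,0,0],[0,0,0,0,0,0]])

```text
clock: 20.8
tcp_pos: [0.4404, -0.2178, -0.0418]
orientation: [0.0, 0.762, 0.647, 0.0]
wrist_force: [-3.7, 2.5, 16.1]
finger_gap: 0.0493
```

```bash
python3 - <<'E'
from h import *
st();snap("scene","s10");im=cv2.imread("pics/s10.png");cv2.imwrite("pics/s10d.png",cv2.resize(im[150:200,260:320],None,fx=10,fy=10,interpolation=cv2.INTER_CUBIC))
E
```

```text
t 20.8 tcp [ 0.4404 -0.2178 -0.0418] ty [ 9.868e-01 -1.622e-01  8.000e-04] yawx 80.67 tz [ 0.001 -0.001 -1.   ] F [-3.7  2.5 16.1] gap 0.0493
```

View pics/s10d.png

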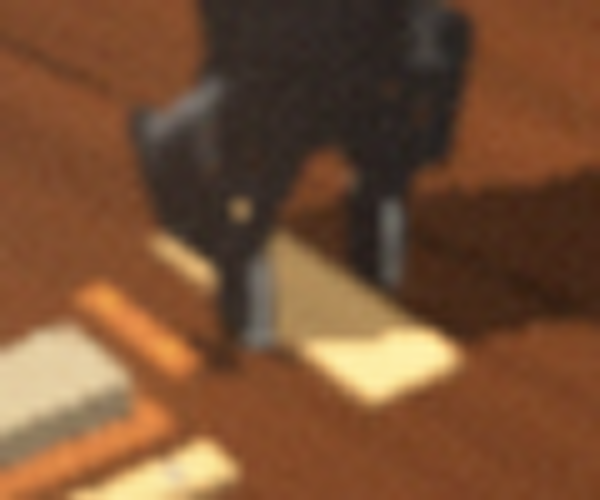

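Contact came at reported z −0.0417, so the tip offset is 41.7 mm at this gap. I back off 4 mm and close.

>>> jog_arm(plan=[[0,0,0.002,0,0,0],[0,0,0.0022,0,0,0],[0,0,0,0,0,0],[0,0,0,0,0,0],[0,0,0,0,0,0],[0,0,0,0,0,0],[0,0,0,0,0,0],[0,0,0,0,0,0],[0,0,0,0,0,0],[0,0,0,0,0,0]])

```text
clock: 21.85
tcp_pos: [0.4403, -0.2177, -0.0392]
orientation: [0.0, 0.762, 0.647, 0.0]
wrist_force: [-0.5, 0.0, 0.4]
finger_gap: 0.0496
```

>>> jog_arm(plan=[[0,0,0,0,0,0],[0,0,0,0,0,0],[0,0,0,0,0,0],[0,0,0,0,0,0],[0,0,0,0,0,0],[0,0,0,0,0,0],[0,0,0,0,0,0],[0,0,0,0,0,0],[0,0,0,0,0,0],[0,0,0,0,0,0]], hand=0.3, force=35)

```text
clock: 22.85
tcp_pos: [0.4404, -0.2179, -0.0389]
orientation: [0.0, 0.762, 0.647, 0.0]
wrist_force: [-1.1, 0.6, 5.6]
finger_gap: 0.0385
```

```bash
python3 - <<'E'
from m import *
st();snap("wrist","w11")
E
```

```text
t 22.85 tcp [ 0.4404 -0.2179 -0.0389] ty [ 9.867e-01 -1.623e-01  5.000e-04] yawx 80.66 tz [ 0. -0. -1.] F [-1.1  0.6  5.6] gap 0.0385
```

View pics/w11.png

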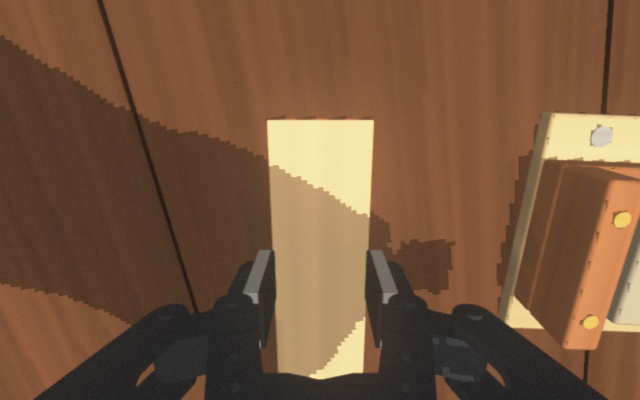

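```bash
python3 - <<'E'
from m import *
c=calibration("wrist");s=st()
t=s["tcp_pos"][:2]*1000;ty=np.array([.9867,-.1623]);tx=np.array([.1623,.9867])
for a,b in [((267,120),(373,120)),((270,190),(371,190)),((272,235),(369,235))]:
    w=ray(c,[a,b],.006)[:,:2]*1000;m=w.mean(0)-t
    print("ty",m@ty,"tx",m@tx,"width",np.linalg.norm(w[0]-w[1]))
E
```

```text
t 22.9 tcp [ 0.4404 -0.2178 -0.0389] ty [ 9.867e-01 -1.623e-01  4.000e-04] yawx 80.66 tz [ 0. -0. -1.] F [-0.9  0.8  5.5] gap 0.0386
ty -1.049196808195152 tx 64.94581427297334 width 40.00625658950788
ty -0.8676592231658615 tx 37.521231123128004 width 40.42073157111567
ty -0.8727260265650041 tx 18.071804470995495 width 40.38755393438322
```

>>> jog_arm(plan=[[0,0,0.004,0,0,0],[0,0,0.01,0,0,0],[0,0,0.02,0,0,0],[0,0,0.025,0,0,0],[0.004,0.01,0.015,0,0,3],[0.008,0.02,0.011,0,0,5],[0.012,0.03,0,0,0,6],[0.013,0.03,0,0,0,6],[0.013,0.03,0,0,0,6],[0.013,0.03,0,0,0,6]])

```text
clock: 23.9
tcp_pos: [0.5038, -0.0666, 0.0465]
orientation: [0.0, 0.553, 0.833, 0.0]
wrist_force: [-0.1, -0.0, -1.2]
finger_gap: 0.0385
```

>>> jog_arm(plan=[[0.013,0.03,0,0,0,6],[0.013,0.03,0,0,0,6],[0.013,0.03,0,0,0,6],[0.013,0.03,0,0,0,6],[0.013,0.03,0,0,0,6],[0.013,0.03,0,0,0,6],[0.013,0.03,0,0,0,6],[0.013,0.03,0,0,0,6],[0.013,0.03,0,0,0,6],[0.012,0.03,0,0,0,6]])

```text
clock: 24.9
tcp_pos: [0.6327, 0.2335, 0.0463]
orientation: [0.0, 0.062, 0.998, 0.0]
wrist_force: [0.1, -0.3, -0.1]
finger_gap: 0.0383
```

>>> jog_arm(plan=[[0.008,0.0,0,0,0,0],[0,0,0,0,0,0],[0,0,-0.01,0,0,0],[0,0,-0.01,0,0,0],[0,0,0,0,0,0],[0,0,0,0,0,0],[0,0,0,0,0,0],[0,0,0,0,0,0],[0,0,0,0,0,0],[0,0,0,0,0,0]])

```text
clock: 25.9
tcp_pos: [0.6404, 0.2323, 0.0261]
orientation: [0.0, 0.064, 0.998, 0.0]
wrist_force: [1.3, -0.2, 0.3]
finger_gap: 0.0383
```

```bash
python3 - <<'E'
from m import *
st();snap("wrist","w12")
E
```

```text
t 25.9 tcp [0.6404 0.2323 0.0261] ty [1.278e-01 9.918e-01 3.000e-04] yawx 172.66 tz [ 0.001  0.    -1.   ] F [ 1.3 -0.2  0.3] gap 0.0383
```

View pics/w12.png

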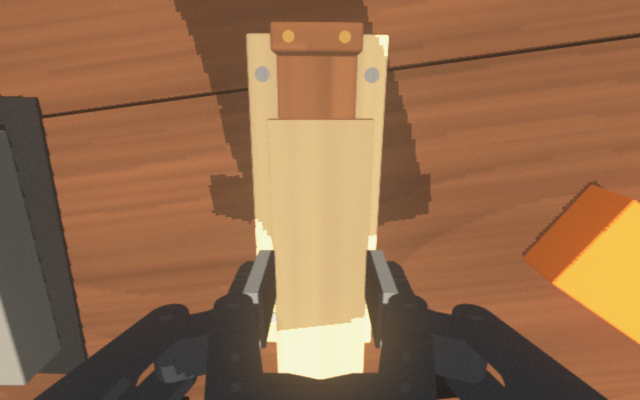

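```bash
python3 - <<'E'
import cv2
im=cv2.imread("pics/w12.png");cv2.imwrite("pics/w12d.png",cv2.resize(im[10:140,235:400],None,fx=4.5,fy=4.5,interpolation=cv2.INTER_CUBIC))
E
```

```text
(no output)
```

View pics/w12d.png

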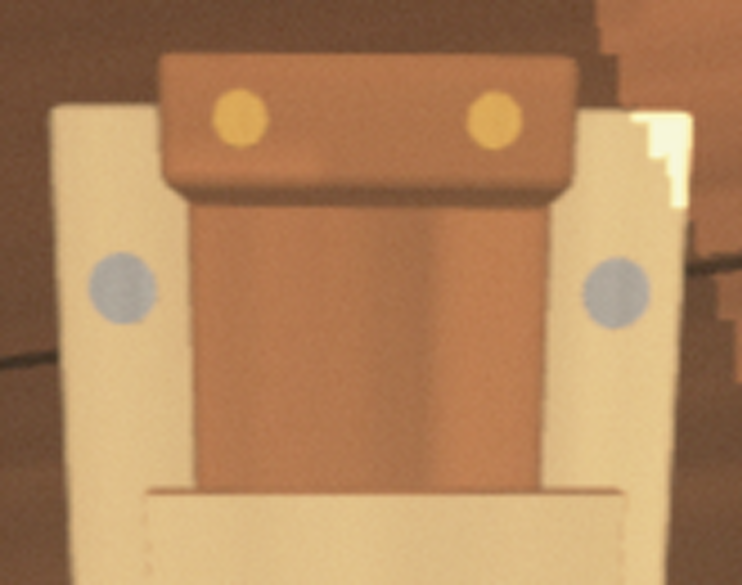

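```bash
python3 - <<'E'
from m import *
c=calibration("wrist");s=st()
t=s["tcp_pos"][:2]*1000;ps=np.radians(172.66);tx=np.array([np.cos(ps),np.sin(ps)]);ty=np.array([np.sin(ps),-np.cos(ps)])
def f(n,p,z):
    w=ray(c,np.array(p)/4.5+[235,10],z)[:,:2]*1000
    for a in w: print(n,"tx %.1f ty %.1f"%((a-t)@tx,(a-t)@ty))
f("stop",[(160,55),(578,57),(575,185),(163,185)],.042)
f("foot",[(50,104),(692,111)],.008)
f("foot lo",[(62,400),(676,400)],.008)
f("bed",[(190,210),(549,210),(196,485),(541,485)],.020)
f("pack",[(146,490),(625,490)],.071)
E
```

```text
t 25.95 tcp [0.6404 0.2323 0.0261] ty [1.277e-01 9.918e-01 2.000e-04] yawx 172.66 tz [ 0.  0. -1.] F [0.5 0.  0.5] gap 0.0384
stop tx 103.8 ty -20.4
stop tx 103.6 ty 18.9
stop tx 92.4 ty 19.0
stop tx 92.4 ty -20.6
foot tx 104.3 ty -37.5
foot tx 103.5 ty 35.9
foot lo tx 71.7 ty -38.1
foot lo tx 71.7 ty 35.8
bed tx 92.0 ty -20.6
bed tx 92.0 ty 18.7
bed tx 62.6 ty -20.9
bed tx 62.6 ty 18.7
pack tx 66.0 ty -19.4
pack tx 65.9 ty 20.8
```

>>> jog_arm(plan=[[-0.004,-0.0003,-0.004,0,0,0],[-0.0042,-0.0004,-0.006,0,0,0],[0,0,-0.008,0,0,0],[0,0,-0.008,0,0,0],[0,0,-0.007,0,0,0],[0,0,-0.005,0,0,0],[0,0,-0.003,0,0,0],[0,0,-0.0015,0,0,0],[0,0,0,0,0,0],[0,0,0,0,0,0]])

```text
clock: 26.95
tcp_pos: [0.6323, 0.2316, -0.0164]
orientation: [0.0, 0.064, 0.998, 0.0]
wrist_force: [-0.1, -0.1, -0.4]
finger_gap: 0.0384
```

>>> jog_arm(plan=[[0,0,-0.001,0,0,0],[0,0,-0.001,0,0,0],[0,0,-0.0005,0,0,0],[0,0,0,0,0,0],[0,0,0,0,0,0],[0,0,0,0,0,0],[0,0,0,0,0,0],[0,0,0,0,0,0],[0,0,0,0,0,0],[0,0,0,0,0,0]])

```text
clock: 27.95
tcp_pos: [0.6322, 0.2316, -0.0188]
orientation: [0.0, 0.064, 0.998, 0.0]
wrist_force: [-2.1, -0.6, 4.1]
finger_gap: 0.0384
```

```bash
python3 - <<'E'
from m import *
st();im,c=snap("wrist","w13");cv2.imwrite("pics/w13d.png",cv2.resize(im[0:200,225:415],None,fx=3.5,fy=3,interpolation=cv2.INTER_CUBIC))
E
```

```text
t 27.95 tcp [ 0.6322  0.2316 -0.0188] ty [1.278e-01 9.918e-01 2.000e-04] yawx 172.66 tz [ 0.  0. -1.] F [-2.1 -0.6  4.1] gap 0.0384
```

View pics/w13d.png

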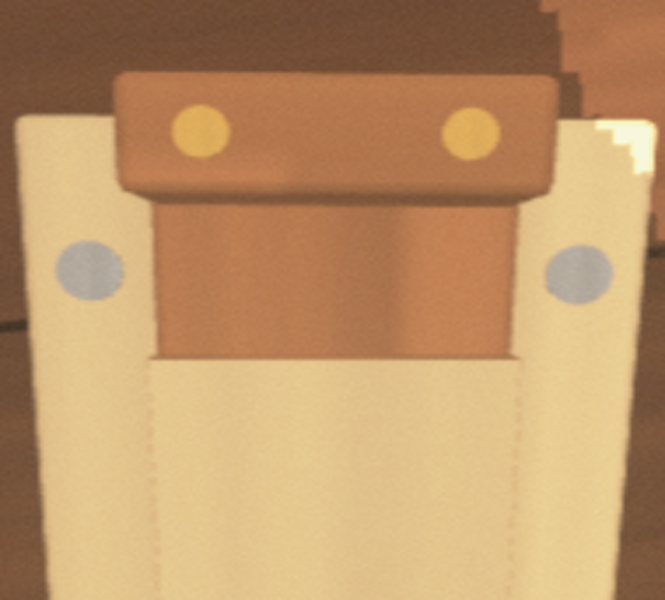

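>>> jog_arm(plan=[[0,0,0,0,0,0],[0,0,0,0,0,0],[0,0,0,0,0,0],[0,0,0,0,0,0],[0,0,0.005,0,0,0],[0,0,0.02,0,0,0],[0,0,0.03,0,0,0],[0,0,0.03,0,0,0],[-0.01,-0.001,0.005,0,0,-8.1],[-0.017,-0.001,0,0,0,-8.1]], hand=1)

```text
clock: 29.0
tcp_pos: [0.6074, 0.2299, 0.0734]
orientation: [0.002, 0.207, 0.978, 0.001]
wrist_force: [1.1, 0.0, -0.5]
finger_gap: 0.0851
```

>>> jog_arm(plan=[[-0.0175,-0.0015,0,0,0,-8.1],[-0.0175,-0.0015,0,0,0,-8.1],[-0.0175,-0.0015,0,0,0,-8.1],[-0.0175,-0.0015,0,0,0,-8.1],[-0.0175,-0.0015,0,0,0,-8.1],[-0.0175,-0.0015,0,0,0,-8.1],[-0.0175,-0.0015,0,0,0,-8.1],[-0.0175,-0.001,0,0,0,-8.1],[-0.0175,-0.001,0,0,0,-8.1],[0,0,0,0,0,0]], hand=0.7)

```text
clock: 30.0
tcp_pos: [0.4452, 0.2169, 0.0711]
orientation: [-0.0, 0.746, 0.666, -0.001]
wrist_force: [0.0, -0.2, 0.4]
finger_gap: 0.0595
```

```bash
python3 - <<'E'
from m import *
st();snap("wrist","w14")
E
```

```text
t 30.0 tcp [0.4452 0.2169 0.0711] ty [ 0.9936 -0.1126 -0.0013] yawx 83.53 tz [-0.001 -0.    -1.   ] F [ 0.  -0.2  0.4] gap 0.0595
```

View pics/w14.png

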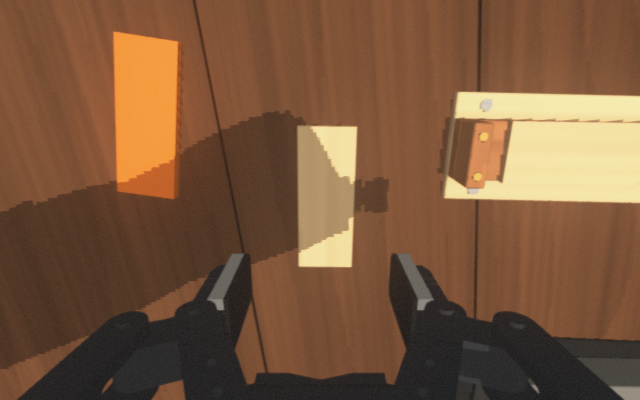

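```bash
python3 - <<'E'
from m import *
c=calibration("wrist")
q(c,"p9",[(297,126),(357,126),(352.5,267),(298.5,267)],.009)
E
```

```text
p9 mean [450.3 216.3] rect (450.1, 216.3, 106.0, 41.3, 83.6)
```

>>> jog_arm(plan=[[0.004,-0.0005,-0.014,0,0,0],[0,0,-0.018,0,0,0],[0,0,-0.018,0,0,0],[0,0,-0.018,0,0,0],[0,0,-0.018,0,0,0],[0,0,-0.012,0,0,0],[0,0,-0.007,0,0,0],[0,0,-0.0035,0,0,0],[0,0,-0.001,0,0,0],[0,0,0,0,0,0]], hand=0.65)

```text
clock: 31.05
tcp_pos: [0.4521, 0.2167, -0.0382]
orientation: [0.0, 0.746, 0.666, 0.0]
wrist_force: [-0.0, -0.6, 0.5]
finger_gap: 0.0558
```

>>> jog_arm(plan=[[0,0,0,0,0,0],[0,0,0,0,0,0],[0,0,0,0,0,0],[0,0,0,0,0,0],[0,0,0,0,0,0],[0,0,0,0,0,0],[0,0,0,0,0,0],[0,0,0,0,0,0],[0,0,0,0,0,0],[0,0,0,0,0,0]], hand=0.3, force=35)

```text
clock: 32.05
tcp_pos: [0.4524, 0.2168, -0.0378]
orientation: [0.0, 0.746, 0.666, 0.001]
wrist_force: [-1.1, -0.6, 5.2]
finger_gap: 0.0389
```

>>> jog_arm(plan=[[0,0,0.004,0,0,0],[0,0,0.01,0,0,0],[0,0,0.018,0,0,0],[0,0,0.018,0,0,3],[0.008,0.001,0.014,0,0,6],[0.014,0.001,0,0,0,7],[0.016,0.0012,0,0,0,7.5],[0.016,0.0012,0,0,0,7.5],[0.016,0.0012,0,0,0,7.5],[0.016,0.0012,0,0,0,7.5]])

```text
clock: 33.05
tcp_pos: [0.538, 0.2233, 0.0259]
orientation: [-0.0, 0.424, 0.906, 0.0]
wrist_force: [0.2, 0.0, 0.4]
finger_gap: 0.0389
```

>>> jog_arm(plan=[[0.016,0.0012,0,0,0,7.5],[0.016,0.0012,0,0,0,7.5],[0.016,0.0012,0,0,0,7.5],[0.016,0.0012,0,0,0,7.5],[0.016,0.0012,0,0,0,7.5],[0.014,0.0012,0,0,0,5.6],[0,0,0,0,0,0],[0,0,0,0,0,0],[0,0,0,0,0,0],[0,0,0,0,0,0]])

```text
clock: 34.05
tcp_pos: [0.6306, 0.2306, 0.0255]
orientation: [-0.0, 0.064, 0.998, -0.0]
wrist_force: [-0.9, 0.5, -0.6]
finger_gap: 0.0388
```

```bash
python3 - <<'E'
from m import *
st();im,c=snap("wrist","w15");cv2.imwrite("pics/w15d.png",cv2.resize(im[0:150,235:400],None,fx=4,fy=4,interpolation=cv2.INTER_CUBIC))
E
```

```text
t 34.05 tcp [0.6306 0.2306 0.0255] ty [ 1.285e-01  9.917e-01 -1.000e-04] yawx 172.62 tz [-0.001 -0.    -1.   ] F [-0.9  0.5 -0.6] gap 0.0388
```

View pics/w15d.png

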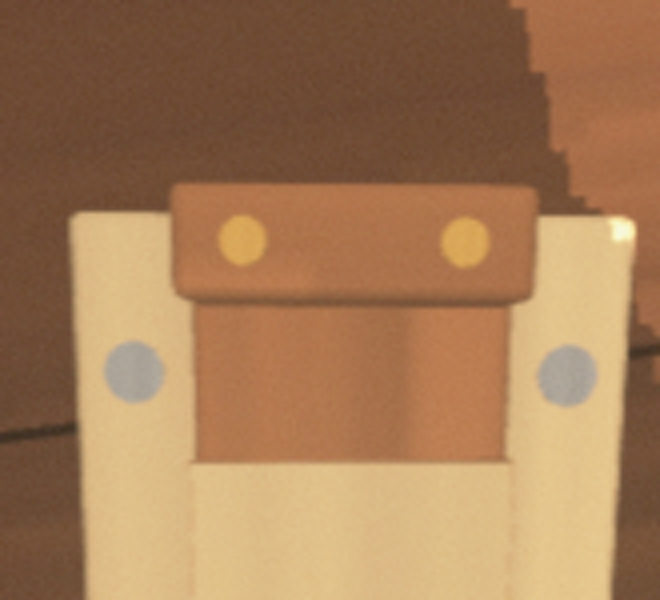

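```bash
python3 - <<'E'
import cv2
im=cv2.imread("pics/w15.png");cv2.imwrite("pics/w15e.png",cv2.resize(im[100:260,235:405],None,fx=3.75,fy=3.75,interpolation=cv2.INTER_CUBIC))
E
```

```text
(no output)
```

View pics/w15e.png

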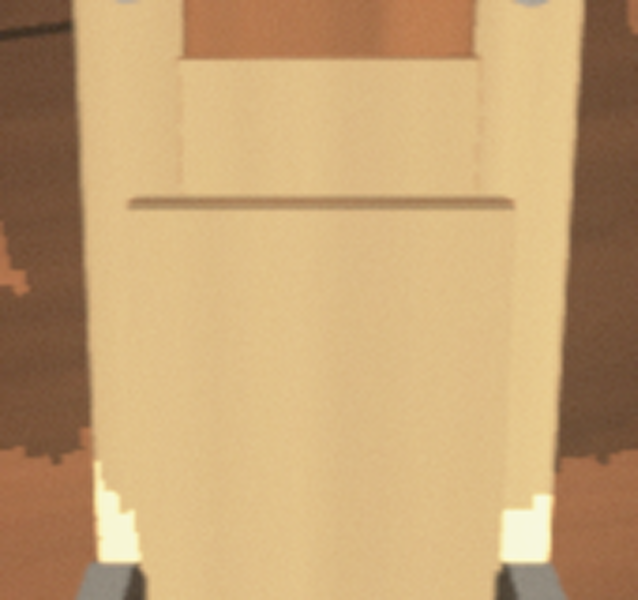

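```bash
python3 - <<'E'
from m import *
c=calibration("wrist");s=st()
t=s["tcp_pos"][:2]*1000;ps=np.radians(172.62);tx=np.array([np.cos(ps),np.sin(ps)]);ty=np.array([np.sin(ps),-np.cos(ps)])
def f(n,p,z,k,o):
    w=ray(c,np.array(p)/k+o,z)[:,:2]*1000
    for a in w: print(n,"tx %.1f ty %.1f"%((a-t)@tx,(a-t)@ty))
f("stop",[(172,184),(537,186),(533,296),(175,296)],.042,4,[235,0])
f("foot",[(70,214),(634,217)],.008,4,[235,0])
f("bed",[(193,305),(510,305)],.02,4,[235,0])
f("p6",[(181,59),(480,59)],.026,3.75,[235,100])
f("p9",[(130,208),(514,208)],.0725,3.75,[235,100])
E
```

```text
t 34.1 tcp [0.6308 0.2306 0.0255] ty [ 0.1282  0.9917 -0.    ] yawx 172.63 tz [-0.  0. -1.] F [-0.4  0.2 -1.3] gap 0.0387
stop tx 94.4 ty -17.6
stop tx 94.2 ty 21.6
stop tx 83.0 ty 21.6
stop tx 83.1 ty -17.7
foot tx 94.5 ty -34.7
foot tx 94.1 ty 38.8
bed tx 82.9 ty -17.9
bed tx 82.9 ty 21.6
p6 tx 64.1 ty -17.9
p6 tx 64.1 ty 21.8
p9 tx 52.4 ty -18.9
p9 tx 52.4 ty 20.3
```

>>> jog_arm(plan=[[0.0007,0.0011,-0.003,0,0,0],[0,0,-0.006,0,0,0],[0,0,-0.008,0,0,0],[0,0,-0.008,0,0,0],[0,0,-0.006,0,0,0],[0,0,-0.003,0,0,0],[0,0,-0.0015,0,0,0],[0,0,-0.001,0,0,0],[0,0,0,0,0,0],[0,0,0,0,0,0]])

```text
clock: 35.1
tcp_pos: [0.6325, 0.2317, -0.0108]
orientation: [0.0, 0.064, 0.998, 0.0]
wrist_force: [-0.5, 0.0, -0.0]
finger_gap: 0.0386
```

>>> jog_arm(plan=[[0,0,-0.0005,0,0,0],[0,0,-0.0005,0,0,0],[0,0,0,0,0,0],[0,0,0,0,0,0],[0,0,0,0,0,0],[0,0,0,0,0,0],[0,0,0,0,0,0],[0,0,0,0,0,0],[0,0,0,0,0,0],[0,0,0,0,0,0]])

```text
clock: 36.1
tcp_pos: [0.6325, 0.2317, -0.0118]
orientation: [0.0, 0.064, 0.998, 0.0]
wrist_force: [-0.7, -0.3, 4.3]
finger_gap: 0.0386
```

```bash
python3 - <<'E'
from m import *
st();im,c=snap("wrist","w16");cv2.imwrite("pics/w16d.png",cv2.resize(im[0:240,215:425],None,fx=3,fy=2.5,interpolation=cv2.INTER_CUBIC))
E
```

```text
t 36.1 tcp [ 0.6325  0.2317 -0.0118] ty [1.277e-01 9.918e-01 3.000e-04] yawx 172.66 tz [ 0.001  0.    -1.   ] F [-0.7 -0.3  4.3] gap 0.0386
```

View pics/w16d.png

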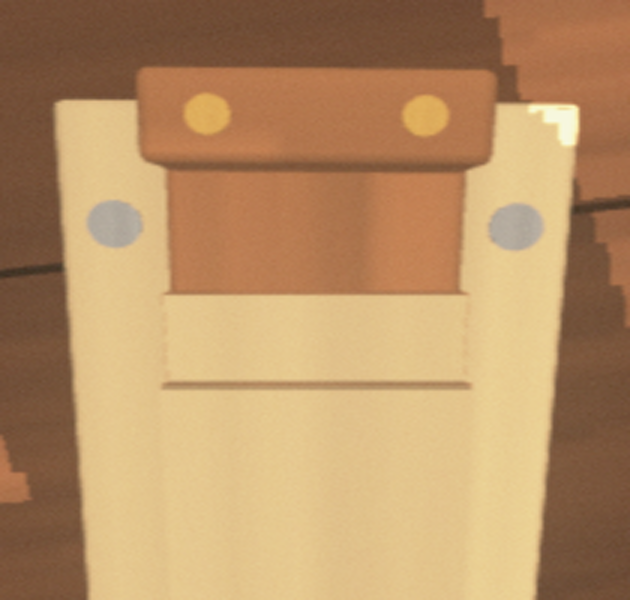

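>>> jog_arm(plan=[[0,0,0,0,0,0],[0,0,0,0,0,0],[0,0,0,0,0,0],[0,0,0,0,0,0],[0,0,0.005,0,0,0],[0,0,0.02,0,0,0],[0,0,0.03,0,0,0],[0,0,0.03,0,0,0],[0,-0.015,0.002,0,0,0],[0,-0.028,0,0,0,0]], hand=1)

```text
clock: 37.15
tcp_pos: [0.6334, 0.1898, 0.0766]
orientation: [0.002, 0.063, 0.998, 0.001]
wrist_force: [0.4, -0.4, -0.5]
finger_gap: 0.0853
```

>>> jog_arm(plan=[[-0.001,-0.03,0,0,0,-0.35],[-0.001,-0.03,0,0,0,-0.35],[-0.001,-0.03,0,0,0,-0.35],[-0.001,-0.03,0,0,0,-0.35],[-0.001,-0.03,0,0,0,-0.35],[-0.001,-0.03,0,0,0,-0.35],[-0.001,-0.03,0,0,0,-0.35],[-0.001,-0.03,0,0,0,-0.35],[-0.001,-0.03,0,0,0,-0.35],[-0.001,-0.03,0,0,0,-0.35]])

```text
clock: 38.15
tcp_pos: [0.6216, -0.1129, 0.0745]
orientation: [-0.0, 0.095, 0.996, 0.0]
wrist_force: [-0.0, 0.4, -0.7]
finger_gap: 0.0855
```

>>> jog_arm(plan=[[-0.001,-0.03,0,0,0,-0.35],[-0.001,-0.03,0,0,0,-0.35],[-0.001,-0.03,0,0,0,-0.35],[-0.001,-0.03,0,0,0,-0.35],[0,0,0,0,0,0],[0,0,0,0,0,0],[0,0,0,0,0,0],[0,0,0,0,0,0],[0,0,0,0,0,0],[0,0,0,0,0,0]], hand=0.75)

```text
clock: 39.15
tcp_pos: [0.6184, -0.2305, 0.075]
orientation: [0.0, 0.106, 0.994, 0.0]
wrist_force: [1.2, -1.2, 0.0]
finger_gap: 0.0638
```

```bash
python3 - <<'E'
from m import *
st();im,c=snap("wrist","w17")
E
```

```text
t 39.15 tcp [ 0.6184 -0.2305  0.075 ] ty [2.109e-01 9.775e-01 1.000e-04] yawx 167.83 tz [ 0.  0. -1.] F [ 1.2 -1.2  0. ] gap 0.0638
```

View pics/w17.png

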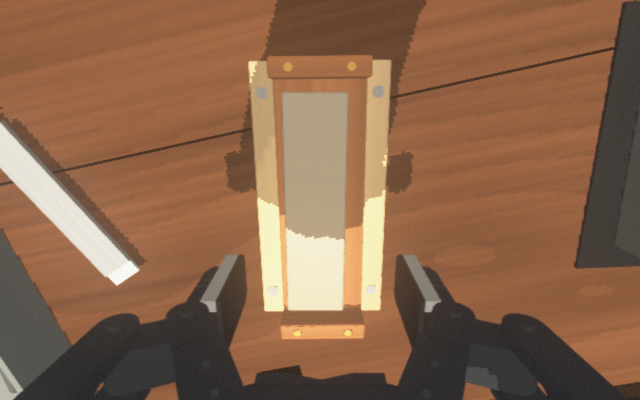

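```bash
python3 - <<'E'
import cv2
im=cv2.imread("pics/w17.png")
cv2.imwrite("pics/w17a.png",cv2.resize(im[45:145,240:400],None,fx=5,fy=5,interpolation=cv2.INTER_CUBIC))
cv2.imwrite("pics/w17b.png",cv2.resize(im[260:350,250:390],None,fx=5,fy=5,interpolation=cv2.INTER_CUBIC))
E
```

```text
(no output)
```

View pics/w17a.png

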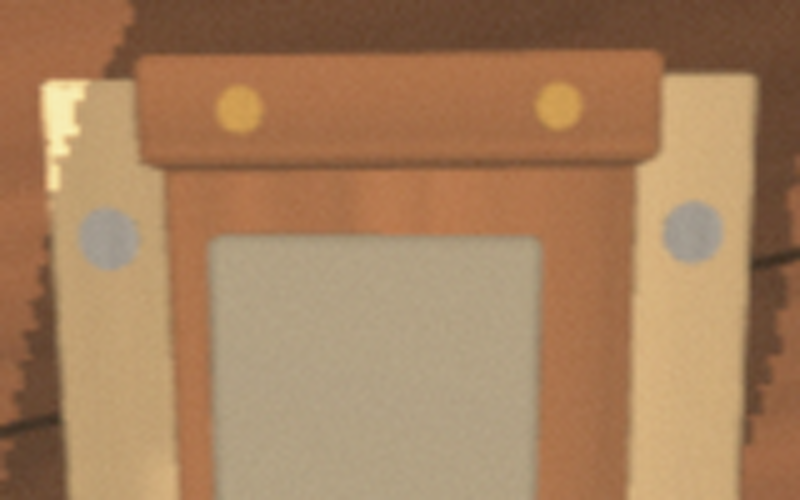

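View pics/w17b.png

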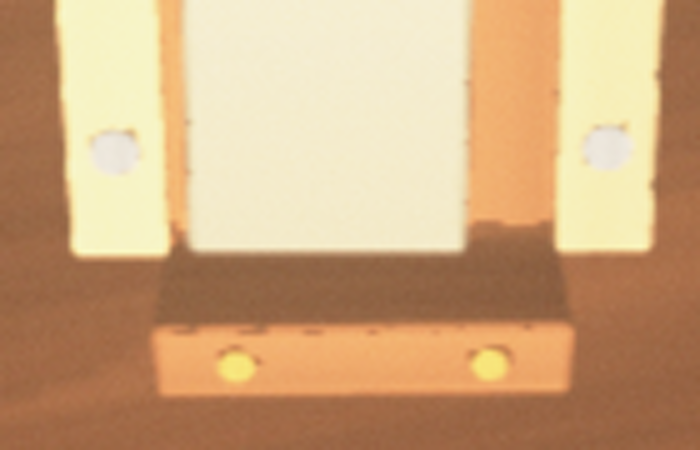

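```bash
python3 - <<'E'
from m import *
c=calibration("wrist");s=st()
t=s["tcp_pos"][:2]*1000;ps=np.radians(167.83);tx=np.array([np.cos(ps),np.sin(ps)]);ty=np.array([np.sin(ps),-np.cos(ps)])
A=[240,45];B=[250,260]
def f(n,p,z,o):
    w=ray(c,np.array(p)/5+o,z)[:,:2]*1000
    print(n,[((a-t)@tx).round(1) for a in w],[((a-t)@ty).round(1) for a in w])
f("stopN",[(138,57),(662,52),(658,158),(142,163)],.042,A)
f("stopF",[(152,327),(572,323),(570,392),(158,394)],.042,B)
f("footN",[(42,81),(757,74)],.008,A)
f("footF",[(72,256),(652,252)],.008,B)
f("bedN",[(166,170),(636,167)],.02,A)
f("stoneN",[(210,236),(541,235)],.037,A)
f("stoneF",[(189,251),(466,251)],.037,B)
E
```

```text
t 39.2 tcp [ 0.6184 -0.2307  0.0749] ty [2.111e-01 9.775e-01 1.000e-04] yawx 167.81 tz [ 0.  0. -1.] F [-0.5 -0.7 -0.2] gap 0.0641
stopN [np.float64(94.4), np.float64(94.9), np.float64(83.7), np.float64(83.2)] [np.float64(-29.0), np.float64(29.9), np.float64(29.9), np.float64(-29.1)]
stopF [np.float64(-83.4), np.float64(-82.8), np.float64(-94.4), np.float64(-94.7)] [np.float64(-27.9), np.float64(31.8), np.float64(31.9), np.float64(-27.4)]
footN [np.float64(94.4), np.float64(95.1)] [np.float64(-46.4), np.float64(47.1)]
footF [np.float64(-95.1), np.float64(-94.5)] [np.float64(-44.8), np.float64(49.2)]
bedN [np.float64(83.0), np.float64(83.3)] [np.float64(-29.1), np.float64(30.2)]
stoneN [np.float64(75.1), np.float64(75.2)] [np.float64(-22.1), np.float64(17.1)]
stoneF [np.float64(-74.3), np.float64(-74.4)] [np.float64(-22.8), np.float64(16.9)]
```

>>> jog_arm(plan=[[-0.0007,-0.0034,-0.01,0,0,0],[0,0,-0.016,0,0,0],[0,0,-0.018,0,0,0],[0,0,-0.018,0,0,0],[0,0,-0.014,0,0,0],[0,0,-0.009,0,0,0],[0,0,-0.005,0,0,0],[0,0,-0.0025,0,0,0],[0,0,0,0,0,0],[0,0,0,0,0,0]])

```text
clock: 40.2
tcp_pos: [0.6181, -0.235, -0.0169]
orientation: [0.001, 0.107, 0.994, -0.0]
wrist_force: [0.2, 0.2, 0.1]
finger_gap: 0.0637
```

>>> jog_arm(plan=[[0,0,0,0,0,0],[0,0,0,0,0,0],[0,0,0,0,0,0],[0,0,0,0,0,0],[0,0,0,0,0,0],[0,0,0,0,0,0],[0,0,0,0,0,0],[0,0,0,0,0,0],[0,0,0,0,0,0],[0,0,0,0,0,0]], hand=0.3, force=45)

```text
clock: 41.2
tcp_pos: [0.6182, -0.2351, -0.0168]
orientation: [0.001, 0.107, 0.994, -0.0]
wrist_force: [-0.8, 0.1, 5.5]
finger_gap: 0.0389
```

>>> jog_arm(plan=[[0,0,0.003,0,0,0],[0,0,0.008,0,0,0],[0,0,0.015,0,0,0],[0,0,0.02,0,0,0],[0,0.007,0.015,0,0,0.3],[0.001,0.02,0.007,0,0,0.3],[0.001,0.03,0,0,0,0.35],[0.001,0.03,0,0,0,0.35],[0.001,0.03,0,0,0,0.35],[0.001,0.03,0,0,0,0.35]])

```text
clock: 42.2
tcp_pos: [0.6216, -0.0847, 0.0499]
orientation: [-0.001, 0.089, 0.996, 0.0]
wrist_force: [1.0, -0.4, -2.6]
finger_gap: 0.0389
```

>>> jog_arm(plan=[[0.001,0.032,0,0,0,0.35],[0.001,0.032,0,0,0,0.35],[0.001,0.032,0,0,0,0.35],[0.001,0.032,0,0,0,0.35],[0.001,0.032,0,0,0,0.35],[0.001,0.032,0,0,0,0.35],[0.001,0.032,0,0,0,0.35],[0.001,0.032,0,0,0,0.35],[0,0.032,0,0,0,0.05],[0,0.032,0,0,0,0]])

```text
clock: 43.2
tcp_pos: [0.6287, 0.2351, 0.0498]
orientation: [-0.001, 0.064, 0.998, 0.0]
wrist_force: [-0.2, -0.1, -2.1]
finger_gap: 0.0388
```

>>> jog_arm(plan=[[0,0,0,0,0,0],[0,0,0,0,0,0],[0,0,-0.008,0,0,0],[0,0,-0.008,0,0,0],[0,0,-0.007,0,0,0],[0,0,0,0,0,0],[0,0,0,0,0,0],[0,0,0,0,0,0],[0,0,0,0,0,0],[0,0,0,0,0,0]])

```text
clock: 44.2
tcp_pos: [0.6309, 0.2323, 0.0277]
orientation: [0.0, 0.065, 0.998, 0.0]
wrist_force: [-0.5, -1.6, -2.3]
finger_gap: 0.0389
```

```bash
python3 - <<'E'
from m import *
st();im,c=snap("wrist","w18");cv2.imwrite("pics/w18d.png",cv2.resize(im[0:200,235:405],None,fx=3,fy=3,interpolation=cv2.INTER_CUBIC))
E
```

```text
t 44.2 tcp [0.6309 0.2323 0.0277] ty [1.288e-01 9.917e-01 4.000e-04] yawx 172.6 tz [ 0.001  0.    -1.   ] F [-0.5 -1.6 -2.3] gap 0.0389
```

View pics/w18d.png

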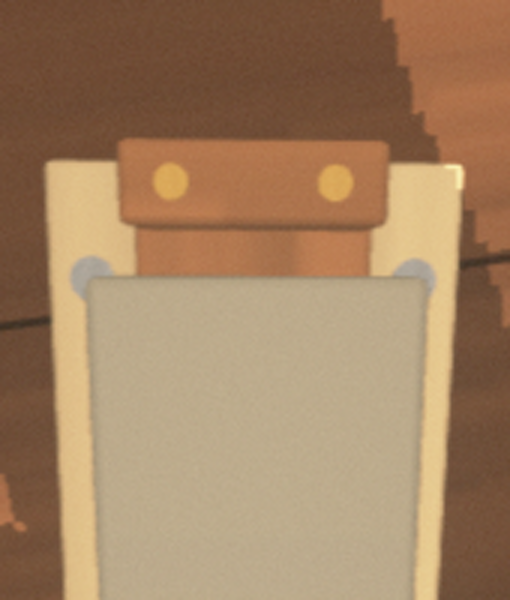

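```bash
python3 - <<'E'
from m import *
c=calibration("wrist");s=st()
t=s["tcp_pos"][:2]*1000;ps=np.radians(172.62);tx=np.array([np.cos(ps),np.sin(ps)]);ty=np.array([np.sin(ps),-np.cos(ps)])
def f(n,p,z):
    w=ray(c,np.array(p)/3+[235,0],z)[:,:2]*1000
    print(n,[float(((a-t)@tx).round(1)) for a in w],[float(((a-t)@ty).round(1)) for a in w])
f("stop",[(118,140),(389,142),(386,220),(121,220)],.042)
f("foot",[(46,161),(463,164)],.008)
f("stone",[(88,277),(427,277)],.0815)
f("stone lo",[(98,595),(415,595)],.0815)
E
```

```text
t 44.25 tcp [0.6308 0.2323 0.0277] ty [1.287e-01 9.917e-01 3.000e-04] yawx 172.61 tz [ 0.001  0.    -1.   ] F [-0.2 -0.6 -1.9] gap 0.039
stop [94.4, 94.1, 83.4, 83.5] [-19.4, 20.0, 19.9, -19.4]
foot [94.6, 94.1] [-36.2, 37.1]
stone [75.7, 75.6] [-18.7, 20.2]
stone lo [37.4, 37.4] [-19.3, 20.5]
```

>>> jog_arm(plan=[[0.0007,-0.0005,-0.002,0,0,0],[0,0,-0.005,0,0,0],[0,0,-0.007,0,0,0],[0,0,-0.006,0,0,0],[0,0,-0.004,0,0,0],[0,0,-0.002,0,0,0],[0,0,-0.0015,0,0,0],[0,0,0,0,0,0],[0,0,0,0,0,0],[0,0,0,0,0,0]])

```text
clock: 45.25
tcp_pos: [0.6315, 0.2318, 0.0001]
orientation: [0.0, 0.064, 0.998, 0.0]
wrist_force: [0.0, -0.7, -1.8]
finger_gap: 0.0386
```

>>> jog_arm(plan=[[0,0,-0.0005,0,0,0],[0,0,-0.0005,0,0,0],[0,0,-0.0005,0,0,0],[0,0,-0.0005,0,0,0],[0,0,0,0,0,0],[0,0,0,0,0,0],[0,0,0,0,0,0],[0,0,0,0,0,0],[0,0,0,0,0,0],[0,0,0,0,0,0]])

```text
clock: 46.25
tcp_pos: [0.6313, 0.2318, -0.0017]
orientation: [0.0, 0.064, 0.998, 0.0]
wrist_force: [-3.1, -0.3, 5.6]
finger_gap: 0.0391
```

>>> jog_arm(plan=[[0,0,0,0,0,0],[0,0,0,0,0,0],[0,0,0,0,0,0],[0,0,0,0,0,0],[0,0,0.006,0,0,0],[0,0,0.02,0,0,0],[0,0,0.028,0,0,0],[0,0,0.028,0,0,0],[0,0,0.01,0,0,0],[0,0,0,0,0,0]], hand=1)

```text
clock: 47.25
tcp_pos: [0.6328, 0.2321, 0.092]
orientation: [0.002, 0.064, 0.998, 0.001]
wrist_force: [-0.0, -0.2, -0.7]
finger_gap: 0.0852
```

```bash
python3 - <<'E'
from m import *
st();im,c=snap("wrist","w19");cv2.imwrite("pics/w19d.png",cv2.resize(im[30:370,220:420],None,fx=3,fy=1.75,interpolation=cv2.INTER_CUBIC))
E
```

```text
t 47.25 tcp [0.6328 0.2321 0.092 ] ty [0.1286 0.9917 0.0016] yawx 172.61 tz [ 0.004  0.001 -1.   ] F [-0.  -0.2 -0.7] gap 0.0852
```

View pics/w19d.png

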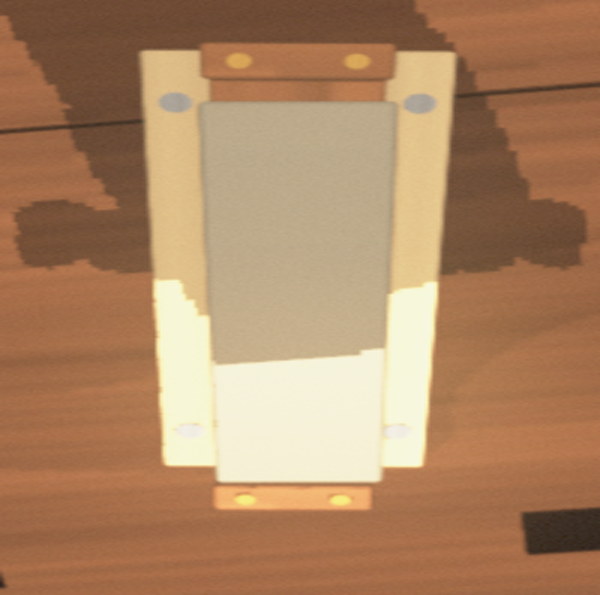

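```bash
python3 - <<'E'
from m import *
c=calibration("wrist");s=st()
t=s["tcp_pos"][:2]*1000;ps=np.radians(172.62);tx=np.array([np.cos(ps),np.sin(ps)]);ty=np.array([np.sin(ps),-np.cos(ps)])
def f(n,p,z):
    w=ray(c,np.array(p)/[3,1.75]+[220,30],z)[:,:2]*1000
    print(n,[float(((a-t)@tx).round(1)) for a in w],[float(((a-t)@ty).round(1)) for a in w])
f("stopN",[(201,44),(394,44),(392,77),(203,77)],.042)
f("stopF",[(214,508),(371,508)],.042)
f("footN",[(140,51),(457,53)],.008)
f("footF",[(165,466),(424,466)],.008)
f("stoneN",[(202,101),(396,101)],.052)
f("stoneF",[(217,482),(381,482)],.052)
E
```

```text
t 47.3 tcp [0.6317 0.2318 0.0901] ty [1.287e-01 9.917e-01 5.000e-04] yawx 172.61 tz [ 0.001  0.    -1.   ] F [ 0.2  0.1 -1.1] gap 0.0857
stopN [96.3, 96.3, 85.6, 85.6] [-19.3, 19.4, 19.3, -19.2]
stopF [-90.3, -90.4] [-21.3, 18.3]
footN [96.6, 95.8] [-36.3, 36.9]
footF [-91.2, -91.3] [-37.8, 35.5]
stoneN [77.6, 77.5] [-18.7, 19.4]
stoneF [-70.7, -70.7] [-19.3, 19.7]
```

>>> jog_arm(plan=[[0,-0.015,0,0,0,0],[0,-0.027,0,0,0,-0.3],[0,-0.028,0,0,0,0],[0.001,-0.028,0,0,0,0],[0.0006,-0.028,0,0,0,0],[0,-0.028,0,0,0,0],[0,-0.028,0,0,0,0],[0,-0.0266,-0.005,0,0,0],[0,0,-0.015,0,0,0],[0,0,-0.015,0,0,0]])

```text
clock: 48.3
tcp_pos: [0.6316, 0.0208, 0.0528]
orientation: [-0.001, 0.068, 0.998, -0.0]
wrist_force: [0.3, 0.9, -0.0]
finger_gap: 0.0852
```

>>> jog_arm(plan=[[0,0,0,0,0,0],[0,0,-0.012,0,0,0],[0,0,-0.016,0,0,0],[0,0,-0.018,0,0,0],[0,0,-0.017,0,0,0],[0,0,-0.012,0,0,0],[0,0,-0.007,0,0,0],[0,0,-0.0035,0,0,0],[0,0,0,0,0,0],[0,0,0,0,0,0]])

```text
clock: 49.3
tcp_pos: [0.6335, 0.0231, -0.03]
orientation: [0.001, 0.067, 0.998, 0.0]
wrist_force: [0.2, -0.4, 0.3]
finger_gap: 0.0854
```

```bash
python3 - <<'E'
from m import *
st();im,c=snap("wrist","w20")
E
```

```text
t 49.3 tcp [ 0.6335  0.0231 -0.03  ] ty [1.338e-01 9.910e-01 2.000e-04] yawx 172.31 tz [ 0.001 -0.    -1.   ] F [ 0.2 -0.4  0.3] gap 0.0854
```

View pics/w20.png

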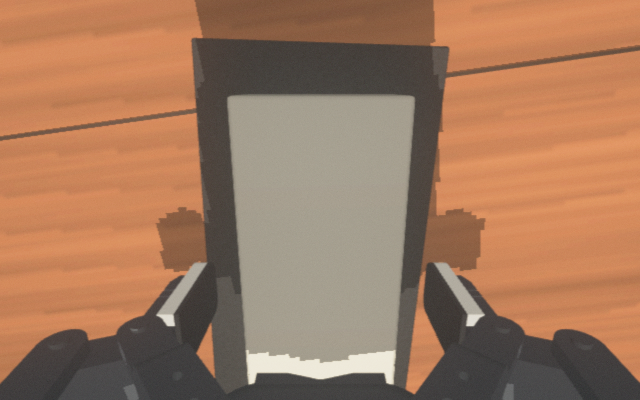

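>>> jog_arm(plan=[[0,0,0,0,0,0],[0,0,0,0,0,0],[0,0,0,0,0,0],[0,0,0,0,0,0],[0,0,0,0,0,0],[0,0,0,0,0,0],[0,0,0,0,0,0],[0,0,0,0,0,0],[0,0,0,0,0,0],[0,0,0,0,0,0]], hand=0.5, force=60)

```text
clock: 50.35
tcp_pos: [0.6335, 0.0233, -0.0298]
orientation: [0.001, 0.067, 0.998, 0.0]
wrist_force: [0.1, 0.1, 4.8]
finger_gap: 0.0589
```

>>> jog_arm(plan=[[0,0,0.003,0,0,0],[0,0,0.008,0,0,0],[0,0,0.015,0,0,0],[0,0,0.02,0,0,0],[0,-0.005,0.018,0,0,0],[0,-0.014,0.008,0,0,-0.3],[-0.001,-0.021,0,0,0,-0.4],[-0.0015,-0.022,0,0,0,-0.4],[-0.0015,-0.022,0,0,0,-0.4],[-0.0015,-0.022,0,0,0,-0.4]])

```text
clock: 51.35
tcp_pos: [0.6262, -0.0844, 0.0403]
orientation: [-0.001, 0.084, 0.996, 0.0]
wrist_force: [0.2, -0.8, -6.5]
finger_gap: 0.0588
```

>>> jog_arm(plan=[[-0.0015,-0.022,0,0,0,-0.4],[-0.0015,-0.022,0,0,0,-0.4],[-0.0015,-0.022,0,0,0,-0.4],[-0.0015,-0.022,0,0,0,-0.4],[-0.0015,-0.022,0,0,0,-0.4],[-0.0015,-0.02,0,0,0,-0.1],[-0.0005,-0.0165,0,0,0,0],[0,0,0,0,0,0],[0,0,0,0,0,0],[0,0,0,0,0,0]])

```text
clock: 52.35
tcp_pos: [0.6176, -0.2286, 0.0411]
orientation: [-0.0, 0.102, 0.995, 0.0]
wrist_force: [0.7, 0.5, -6.5]
finger_gap: 0.0587
```

```bash
python3 - <<'E'
from m import *
st();im,c=snap("wrist","w21");cv2.imwrite("pics/w21d.png",cv2.resize(im[0:200,215:425],None,fx=3,fy=3,interpolation=cv2.INTER_CUBIC))
E
```

```text
t 52.35 tcp [ 0.6176 -0.2286  0.0411] ty [2.021e-01 9.794e-01 7.000e-04] yawx 168.34 tz [-0.001  0.001 -1.   ] F [ 0.7  0.5 -6.5] gap 0.0587
```

View pics/w21d.png

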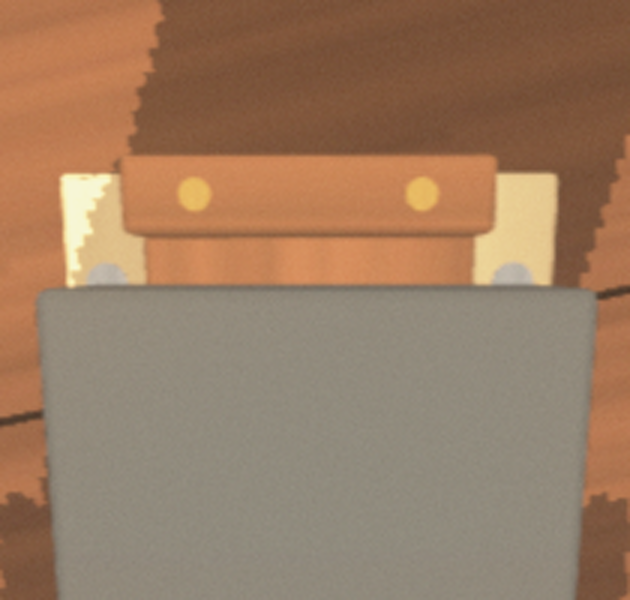

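```bash
python3 - <<'E'
from m import *
c=calibration("wrist");s=st()
t=s["tcp_pos"][:2]*1000;ps=np.radians(168.34);tx=np.array([np.cos(ps),np.sin(ps)]);ty=np.array([np.sin(ps),-np.cos(ps)])
def f(n,p,z):
    w=ray(c,np.array(p)/3+[215,0],z)[:,:2]*1000
    print(n,[float(((a-t)@tx).round(1)) for a in w],[float(((a-t)@ty).round(1)) for a in w])
f("stop",[(120,157),(496,157),(493,232),(124,232)],.042)
f("foot",[(61,174),(558,174)],.008)
f("bed",[(145,240),(475,240)],.02)
f("stone",[(39,294),(596,294)],.1059)
f("stone lo",[(59,595),(577,595)],.1059)
print(tx,ty)
E
```

```text
t 52.4 tcp [ 0.6177 -0.2284  0.0412] ty [2.016e-01 9.795e-01 6.000e-04] yawx 168.37 tz [-0.     0.001 -1.   ] F [ 0.2  0.2 -5.5] gap 0.0587
stop [93.4, 93.4, 82.2, 82.2] [-30.4, 28.9, 29.0, -30.4]
foot [93.6, 93.6] [-47.4, 46.1]
bed [81.5, 81.5] [-30.3, 29.3]
stone [74.0, 73.9] [-28.9, 30.0]
stone lo [40.7, 40.7] [-29.1, 30.4]
[-0.97936414  0.20210362] [0.20210362 0.97936414]
```

>>> jog_arm(plan=[[0.0002,-0.0014,-0.003,0,0,0],[0,0,-0.007,0,0,0],[0,0,-0.01,0,0,0],[0,0,-0.01,0,0,0],[0,0,-0.009,0,0,0],[0,0,-0.006,0,0,0],[0,0,-0.004,0,0,0],[0,0,-0.0015,0,0,0],[0,0,0,0,0,0],[0,0,0,0,0,0]])

```text
clock: 53.4
tcp_pos: [0.6184, -0.2309, -0.0087]
orientation: [0.0, 0.102, 0.995, -0.0]
wrist_force: [0.4, -0.5, -5.4]
finger_gap: 0.0589
```

>>> jog_arm(plan=[[0,0,-0.0005,0,0,0],[0,0,-0.0005,0,0,0],[0,0,-0.0005,0,0,0],[0,0,-0.0005,0,0,0],[0,0,-0.0005,0,0,0],[0,0,0,0,0,0],[0,0,0,0,0,0],[0,0,0,0,0,0],[0,0,0,0,0,0],[0,0,0,0,0,0]])

```text
clock: 54.4
tcp_pos: [0.6181, -0.2307, -0.0116]
orientation: [0.0, 0.102, 0.995, 0.0]
wrist_force: [0.2, -1.1, -5.7]
finger_gap: 0.0589
```

```bash
python3 - <<'E'
from m import *
s=st();im,c=snap("wrist","w22");cv2.imwrite("pics/w22d.png",cv2.resize(im[0:150,215:425],None,fx=3.5,fy=3.5,interpolation=cv2.INTER_CUBIC))
E
```

```text
t 54.4 tcp [ 0.6181 -0.2307 -0.0116] ty [2.026e-01 9.793e-01 1.000e-04] yawx 168.31 tz [ 0.  0. -1.] F [ 0.2 -1.1 -5.7] gap 0.0589
```

View pics/w22d.png

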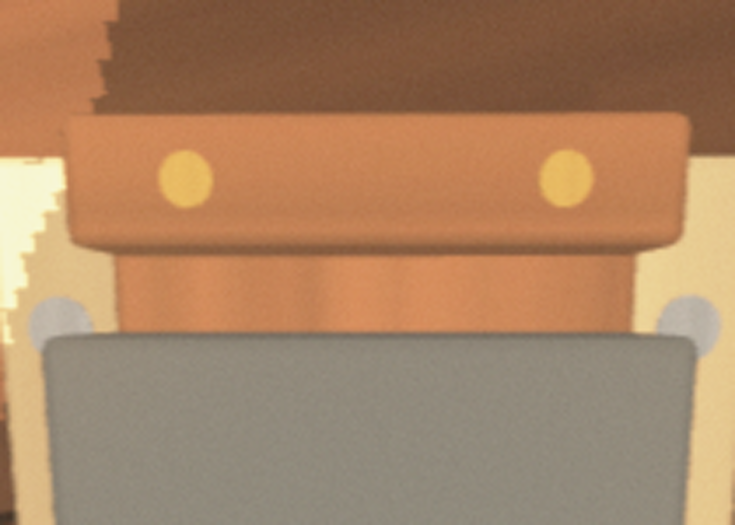

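>>> jog_arm(plan=[[0.0002,0.0008,0,0,0,0],[0,0,0,0,0,0],[0,0,-0.0005,0,0,0],[0,0,-0.0005,0,0,0],[0,0,-0.0005,0,0,0],[0,0,-0.0005,0,0,0],[0,0,0,0,0,0],[0,0,0,0,0,0],[0,0,0,0,0,0],[0,0,0,0,0,0]])

```text
clock: 55.45
tcp_pos: [0.6183, -0.23, -0.0128]
orientation: [0.0, 0.102, 0.995, -0.0]
wrist_force: [-4.6, 1.1, 6.4]
finger_gap: 0.0587
```

Contact came at the expected height (−0.0128). I release, lift and check.

>>> jog_arm(plan=[[0,0,0,0,0,0],[0,0,0,0,0,0],[0,0,0,0,0,0],[0,0,0,0,0,0],[0,0,0.006,0,0,0],[0,0,0.02,0,0,0],[0,0,0.03,0,0,0],[0,0,0.035,0,0,0],[0,0,0.02,0,0,0],[0,0,0,0,0,0]], hand=1)

```text
clock: 56.45
tcp_pos: [0.6208, -0.2313, 0.102]
orientation: [0.004, 0.102, 0.995, -0.001]
wrist_force: [-0.4, 0.1, -0.1]
finger_gap: 0.0854
```

```bash
python3 - <<'E'
from m import *
st();im,c=snap("wrist","w23");cv2.imwrite("pics/w23d.png",cv2.resize(im[30:370,220:420],None,fx=3,fy=1.75,interpolation=cv2.INTER_CUBIC))
E
```

```text
t 56.45 tcp [ 0.6208 -0.2313  0.102 ] ty [ 0.2026  0.9793 -0.002 ] yawx 168.31 tz [ 0.007 -0.003 -1.   ] F [-0.4  0.1 -0.1] gap 0.0854
```

View pics/w23d.png

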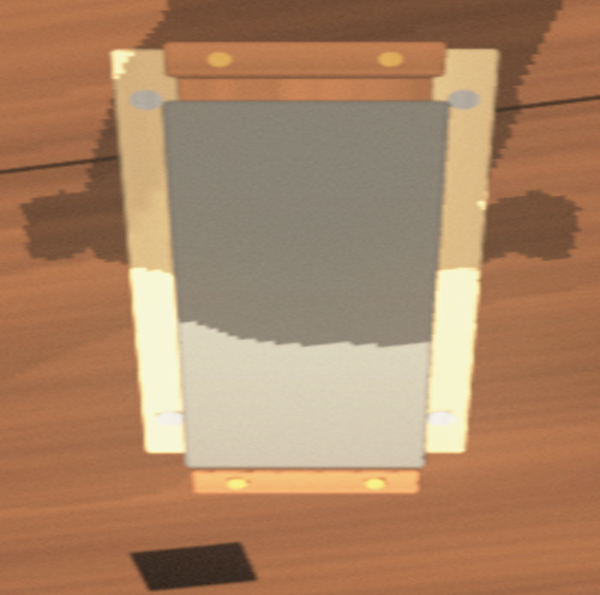

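```bash
python3 - <<'E'
from m import *
c=calibration("wrist");s=st()
t=s["tcp_pos"][:2]*1000;ps=np.radians(168.31);tx=np.array([np.cos(ps),np.sin(ps)]);ty=np.array([np.sin(ps),-np.cos(ps)])
def f(n,p,z):
    w=ray(c,np.array(p)/[3,1.75]+[220,30],z)[:,:2]*1000
    print(n,[float(((a-t)@tx).round(1)) for a in w],[float(((a-t)@ty).round(1)) for a in w])
f("stopN",[(164,43),(446,43),(444,76),(167,76)],.042)
f("stopF",[(194,492),(418,492)],.042)
f("footN",[(110,50),(498,50)],.008)
f("footF",[(147,452),(465,452)],.008)
f("stoneN",[(163,101),(448,101)],.052)
f("stoneF",[(187,467),(425,467)],.052)
im,c=snap("scene","s24");cv2.imwrite("pics/s24d.png",cv2.resize(im[140:300,200:420],None,fx=3.5,fy=3.5,interpolation=cv2.INTER_CUBIC));snap("top","t24")
E
```

```text
t 56.5 tcp [ 0.6197 -0.2307  0.0996] ty [ 0.2026  0.9793 -0.0011] yawx 168.31 tz [ 0.004 -0.002 -1.   ] F [-0.4  0.8  0.2] gap 0.0858
stopN [97.3, 97.2, 86.1, 86.2] [-28.0, 30.8, 30.8, -27.8]
stopF [-89.2, -89.2] [-27.4, 31.0]
footN [97.5, 97.4] [-45.1, 47.6]
footF [-89.7, -89.7] [-44.4, 48.2]
stoneN [77.5, 77.5] [-27.8, 30.7]
stoneF [-70.0, -70.0] [-27.6, 31.0]
```

View pics/s24d.png

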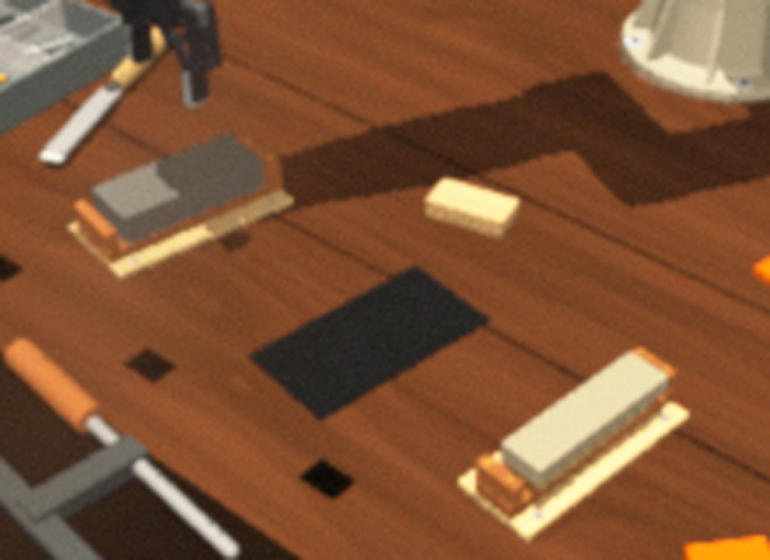

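View pics/t24.png

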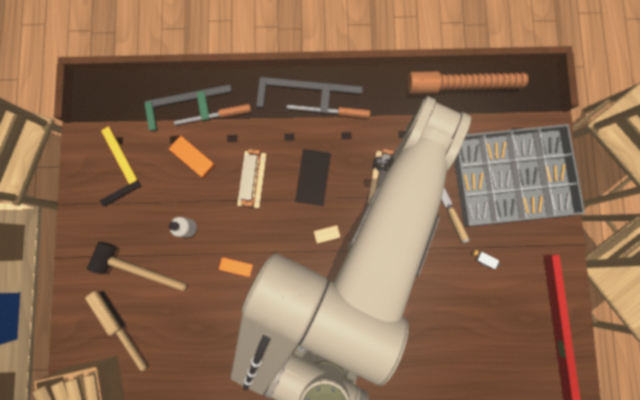

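```bash
python3 -c "
from h import *
print(hand_in());st()"
```

```text
the job is handed in; nothing more can be done
None
the job is handed in; nothing more can be done
```

The job is done and handed in at about 57 s: both stones are on their own holders, and the narrow one is packed up to the height of the wide one.

**What I did:** I moved the wide stone to the mat and laid the 6 mm and 9 mm packings on the narrow holder (6 + 9 + 17 = 32 mm). The narrow stone went on top of them, then the wide stone went onto the wide holder. Every set-down was slow, with about 4–7 N of contact before I released.

**Last checks:**
- **Wide stone:** within about 0.3 mm of centre both ways, and square to its holder.
- **Narrow stone:** about 0.5–0.9 mm off centre lengthways, about 0.8 mm sideways and about 0.4° skewed. It made contact at the height expected for a 15 mm stack, so its face should be level with the wide stone's at 52 mm. I did not measure the two faces against each other.
- **Everything else:** the gripper was clear of everything. I never touched the bottle, the chisel, the 18 mm packing or the orange look-alikes, and in the final views they looked to be where they started.

**What disagreed:**
- **Finger height:** the fingertips sat about 40 mm higher than the reported TCP. The first attempt to grip the wide stone therefore closed in the air above it; nothing was touched or moved. I set the height from the pictures and one light touch of the bench (16 N).
- **Wrist camera:** its positions differed by up to 4 mm between opposite wrist turns, so I did the final alignments by comparing each part with its holder in the same picture.

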